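# Gauge two draw-tube sleeves under the swing-arm magnifier

### The job

Swing the magnifier arm about a quarter turn, away from you, clear of the gauge pin and try the thick-walled sleeve on the pin: it only rests on the tip, so stand it upright in the wooden tray as a reject. Then slide the thin-walled sleeve over the pin until it is fully home and leave it there, and swing the magnifier back so that its lens is centred over the sleeve. Do not drop the sleeves or force them, and leave the eyepieces, glass disc and level vial where they are.

Things in the scene. Friction and masses are not known exactly. Their poses are not given: they have to be found in the camera images.
- swingarm (a joint): angle of the magnifier arm about its upright hinge, rad. 0: lens exactly over the gauge pin. Grows anticlockwise seen from above, which carries the lens away from the robot (+x); it turns from -0.4 to 1.75 and starts within 0.2 of 0. Stays where it is left; about 0.22 N m of friction, that is 2 N at the knob.
- hinge (a point): on the hinge axis of the brass arm, at the arm's mid-height, 160 mm above the desk. The axis is upright, on a dark pillar whose brass cap ends 202 mm above the desk, 190 mm from the gauge pin's axis.
- knob (a point): grasp point of the upright round black knob on top of the arm, 115 mm from the hinge axis: 25 mm diameter, 38 mm of straight side; it ends 20 mm above this point, the arm's top (12 mm thick, 18 mm wide bar) lies 39 mm below it. The point is 205 mm above the desk.
- lens (a point): centre of the magnifier lens at the arm's end, 190 mm from the hinge axis on the line from hinge to knob; round brass rim of 100 mm outer diameter and 16 mm thick, its underside 152 mm above the desk.
- pin: upright steel gauge pin, 28 mm diameter, fixed on the dark cast base plate (110 x 295 x 18 mm) that also carries the pillar. Origin on the axis at the pin's foot, on the 68 mm round steel seat 20 mm above the desk; z up along the pin. The pin stands 60 mm above its origin; the last 8 mm taper to a flat nose of 19 mm. The pillar stands at its +y, 190 mm away.
- sleeve_thick: plain aluminium sleeve standing on end, 48 mm outer diameter, 70 mm high, bore 22 mm (wall 13 mm): too tight for the pin, it stops about 2 mm below the pin's tip. About 270 g. Origin at the centre of its underside, z along its axis.
- sleeve_thin: plain aluminium sleeve standing on end, 48 mm outer diameter, 70 mm high, bore 33 mm (wall 7.5 mm): slides over the pin down to the seat. About 180 g. Origin at the centre of its underside, z along its axis.
- tray: low open wooden tray on the desk, 140 (x) x 160 (y) mm outside, walls 5 mm thick, rim 22 mm above the desk, floor 5 mm thick. Origin at the centre of its underside, z up.
- eyepiece1: bystander: black eyepiece standing on end, 42 mm diameter, 78 mm high. Origin at the centre of its underside.
- eyepiece2: bystander: a second eyepiece like it.
- disc: bystander: round glass test disc lying flat, 70 mm diameter, 10 mm thick. Origin at the centre of its underside.
- vial: bystander: steel level vial on a brass foot of 30 (x) x 110 (y) mm, 29 mm high. Origin at the centre of its underside.
Things that resemble listed ones, but are neither listed nor needed, are in the scene too. What is shaped like the sleeve_thick but red is not meant. There is more than one size of the tray; the job needs the smaller.

How it is judged:
By the outcome, as a careful person would: the job done as asked, in the order asked, and still so for the second after the job is handed in, with the robot touching nothing.
It also fails if it takes over 72 s, if anything falls off the work surface, if the arm or the gripper's body presses on something with over 40 N, if the wrist force passes 120 N, or if a joint passes its speed limit or range.

### The arm

A 6-joint arm with a two-finger parallel gripper is mounted at the origin on the work surface. World frame = base frame: x ahead of the robot, y to its left, z up, the work surface at z = 0. Lengths are in m, angles in rad, forces in N, time in s.
With the tool pointing down it reaches from about 0.35 to 0.775 m from the base axis. Payload 7.3 kg.
Tool frame: the origin (TCP) lies midway between the tips of the shut fingers; the grasp point (between the pads) lies 19 mm behind it; z points along the fingers, x is the direction in which the jaws open and shut, and the axes are right-handed (so a half turn about z gives the same grasp; the last joint's range is limited). The gripper opens to 92 mm and grips with 3 to 60 N. Pads are 19 mm wide; open, the fingers measure 130 mm over their backs; the gripper's body (75 mm by 190 mm) begins 47 mm behind the grasp point.
Start: joints at [-1.27, 0.342, 1.524, -0, 1.275, -0.146], TCP at [0.227, -0.473, 0.227] pointing down, gripper open.
Joint ranges: [-2.53, 2.53], [-0.77, 2.02], [0.04, 2.7], [-1, 4.14], [0.28, 2.66], [-3.11, 3.11]. Speed limits (rad/s): [2.57, 2.57, 3.14, 3.14, 3.14, 3.14].

### API

Orientations are given as a rotation vector (axis times angle).
In Python, from bench import get_obs, vision, ticket gives the robot as it stands. The module is installed in compiled form; this text tells all that it offers.
- The arm moves only by the shell command python3 -m crank 'ROWS' [OPENING] [FORCE]. ROWS is JSON, a list of rows, each a list of 6 numbers: the shift along the tool's x, y, z in mm, then the turn, a rotation vector about the tool's x, y, z in degrees. A call has 1 to 12 rows; each row is the pose to reach, as a shift and turn from the pose commanded when the call began, along the tool's axes at that moment; what a row does not reach only later rows make up. A row lasts 1/8 s, in which the tool goes at most 62.5 mm and 10.7 degrees, less where a joint would pass 70% of its speed; a pose out of reach is approached as far as the arm can. A call with a gripper value outside its range is refused whole. OPENING is the gripper command: -1 is shut, 1 is fully open, values between are in proportion, set as the call begins (- or left out, the last holds). The fingers move at their own pace and stop on an object; FORCE is the grip in N (left out, the last holds). Time passes only in rows, so rows that repeat a pose let the fingers close. It gives the time, the measured TCP pose, the force and the opening at its end, in the units of the state.
- get_obs(): the state, without advancing time (a new reading comes with each control period).
- vision.read_camera(name): name is "side" or "top" or "wrist"; returns a dict with "pixels" (400x640x3 uint8, red, green, blue), "fovy" (degrees; the focal length in pixels is half the picture's height over the tangent of half this angle, whatever the lens; pixels are square), "cx", "cy" (the principal point, pixels), "k1" (the pictures are not rectified: a ray, as slopes to the right and down, at radius r is drawn at 1 + k1 r^2 times it, then the intrinsics apply), "view" (4x4, takes a point from world to camera coordinates); the wrist camera has in their place "tool_from_camera" (4x4, takes a point from camera to tool coordinates, whose origin is the TCP and whose axes are the tool frame's). Camera axes: x right, y up, looking along -z (the intrinsics and any distortion apply to the point x, -y, -z); pixel columns grow to the right and rows downward; lengths in m; the calibration is good to about 2 mm. A picture is of the moment at which its call begins: read the wrist's pose just before it. There is no depth.
- ticket.close_job(): hands the job in, once; it reports no verdict.
The state is a dict: "time_s": time; "joint_positions": joint angles; "joint_vel": joint speeds; "effort": joint torques, N m; "eef_pos": TCP position; "ee_rot": TCP orientation; "force": force on the tool from outside, world axes, zero at the start; "torque": the same for the moment, N m; "opening": finger opening in m.
Only numpy, scipy, OpenCV 4.12 (cv2) and the standard library are available. Lean on these libraries where they do the work, as an engineer would, in place of code of your own. Each camera call takes 0.05 s, during which the arm holds its last target.

## Working session

There is one attempt and no reset: what is moved stays moved. The work goes in short steps, Python scripts to look and compute and a shell command to move; the robot and the scene stay as the last step left them, time stands still between calls to the robot, and variables do not carry over. Pictures are saved under pics/ and viewed, and the job is handed in when it is done.

```bash
mkdir -p pics; ls; python3 - <<'E'
from bench import get_obs, vision
import cv2, numpy as np
print(get_obs())
for n in ["side","top","wrist"]:
    c=vision.read_camera(n); cv2.imwrite(f"pics/{n}0.png",c["pixels"][:,:,::-1])
    print(n,{k:(np.round(v,4).tolist() if hasattr(v,'shape') else v) for k,v in c.items() if k!="pixels"})
E
```

```text
pics
{'time_s': 0.0, 'joint_positions': array([-1.26999470e+00,  3.42697470e-01,  1.52502892e+00, -1.27080518e-05,
        1.27538255e+00, -1.45984184e-01]), 'joint_vel': array([-0.00041544, -0.00071344,  0.00141067,  0.00156394,  0.00018035,
        0.00100183]), 'effort': array([-3.80750702e-03, -4.31262946e+01, -2.44222087e+01,  7.15118204e-02,
        5.60399517e-02, -1.32163213e-04]), 'eef_pos': array([ 0.22673791, -0.47306019,  0.22605391]), 'ee_rot': array([-2.65755485e+00,  1.67357902e+00,  1.82121799e-03]), 'force': array([ 0.55296913, -0.42149528, -0.42262939]), 'torque': array([ 0.03584166, -0.0232701 ,  0.02275828]), 'opening': 0.09145247398518275}
side {'fovy': 43.11371352666879, 'cx': 314.9147897874948, 'cy': 210.2047352026417, 'k1': -0.107224858202881, 'view': [[0.926, -0.3773, -0.0096, -0.4846], [0.2177, 0.5131, 0.8302, -0.2109], [-0.3084, -0.7709, 0.5573, -1.423], [0.0, 0.0, 0.0, 1.0]]}
top {'fovy': 49.30430169850942, 'cx': 318.68967651920246, 'cy': 208.04785174758584, 'k1': 0.03442776756681625, 'view': [[-0.0114, -0.9999, -0.0033, -0.0254], [0.9747, -0.0118, 0.2232, -0.5576], [-0.2232, -0.0006, 0.9748, -1.4254], [0.0, 0.0, 0.0, 1.0]]}
wrist {'fovy': 67.02089123265282, 'cx': 317.3065727232232, 'cy': 200.8776910809412, 'k1': -0.0095985438019699, 'tool_from_camera': [[1.0, -0.0011, 0.0013, -0.0002], [-0.0006, -0.9525, -0.3044, -0.0814], [0.0015, 0.3044, -0.9525, -0.1597], [0.0, 0.0, 0.0, 1.0]]}
```

View pics/side0.png

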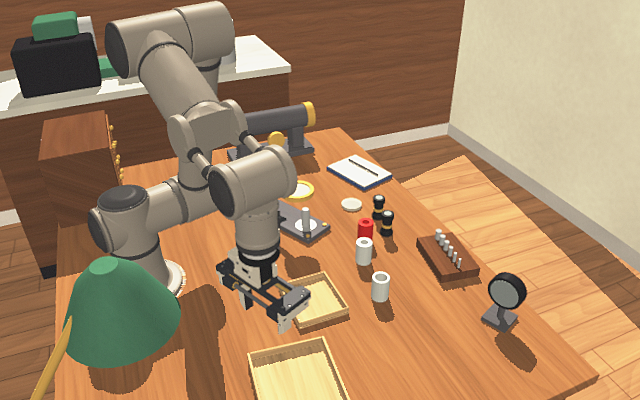

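View pics/top0.png

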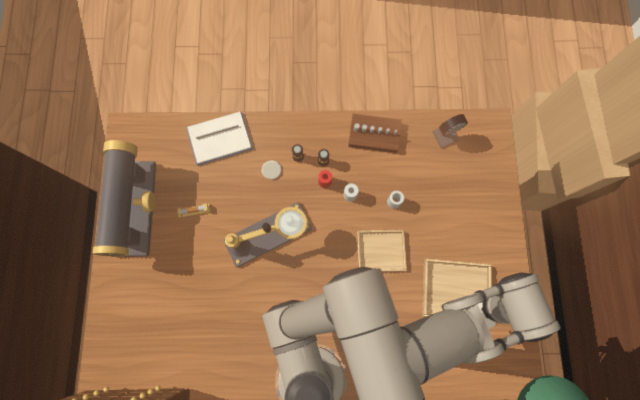

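View pics/wrist0.png

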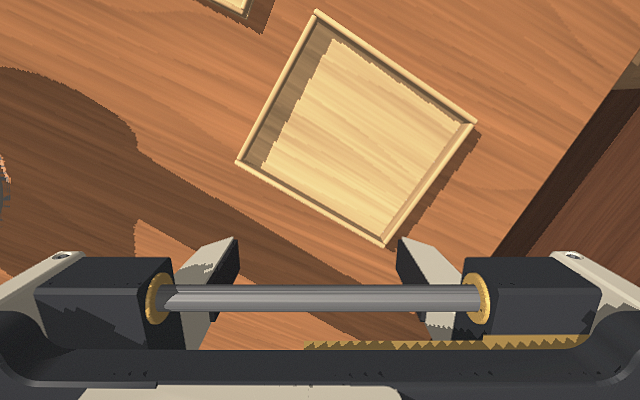

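The top view shows the lens near (291,222), the knob near (267,228), the hinge near (232,240), the small tray at about (383,251), and grey sleeves at (351,191) and (396,200). I'll zoom in next to tell the two sleeves apart.

```bash
cat > h.py <<'E'
import numpy as np, cv2
from bench import get_obs, vision
from scipy.spatial.transform import Rotation as R
from scipy.optimize import least_squares
def K(c):
    f=200/np.tan(np.radians(c["fovy"]/2)); return np.array([[f,0,c["cx"]],[0,f,c["cy"]],[0,0,1]])
def cam(n):
    o=get_obs(); c=vision.read_camera(n)
    if n=="wrist":
        T=np.eye(4);T[:3,:3]=R.from_rotvec(o["ee_rot"]).as_matrix();T[:3,3]=o["eef_pos"]
        c["view"]=np.linalg.inv(T@c["tool_from_camera"])
    return c
def ray(c,uv):
    d=np.array([c["k1"],0,0,0,0.])
    p=cv2.undistortPointsIter(np.array([[uv]],float),K(c),d,None,None,(3,50,1e-9))[0,0]
    V=np.linalg.inv(c["view"]); r=V[:3,:3]@np.array([p[0],-p[1],-1]); return V[:3,3],r/np.linalg.norm(r)
def onz(c,uv,z):
    o,r=ray(c,uv); return o+r*(z-o[2])/r[2]
def tri(*cu):
    A=np.zeros((3,3));b=np.zeros(3)
    for c,uv in cu:
        o,r=ray(c,uv);P=np.eye(3)-np.outer(r,r);A+=P;b+=P@o
    x=np.linalg.solve(A,b); return x
def proj(c,X):
    p=(c["view"]@np.append(X,1))[:3]; q=np.array([p[0],-p[1]])/-p[2]; q=q*(1+c["k1"]*(q@q)); k=K(c)
    return q*k[0,0]+[c["cx"],c["cy"]]
def crop(c,n,x0,y0,w,h,s):
    cv2.imwrite(f"pics/{n}.png",cv2.resize(c["pixels"][y0:y0+h,x0:x0+w,::-1],None,fx=s,fy=s,interpolation=cv2.INTER_CUBIC))
E
python3 - <<'E'
from h import *
t=cam("top");s=cam("side")
crop(t,"topz",220,140,200,140,4); crop(s,"sidez",260,170,180,140,4)
for n,uv,z in [("hinge",(232,240),.202),("knob",(267,228),.225),("lens",(291,222),.16),("sl351",(351,188),.07),("sl396",(396,196),.07),("tray",(383,251),.01)]: print(n,onz(t,uv,z).round(3))
E
```

```text
hinge [0.429 0.232 0.202]
knob [0.461 0.124 0.225]
lens [0.491 0.056 0.16 ]
sl351 [ 0.625 -0.144  0.07 ]
sl396 [ 0.595 -0.296  0.07 ]
tray [ 0.414 -0.252  0.01 ]
```

View pics/topz.png

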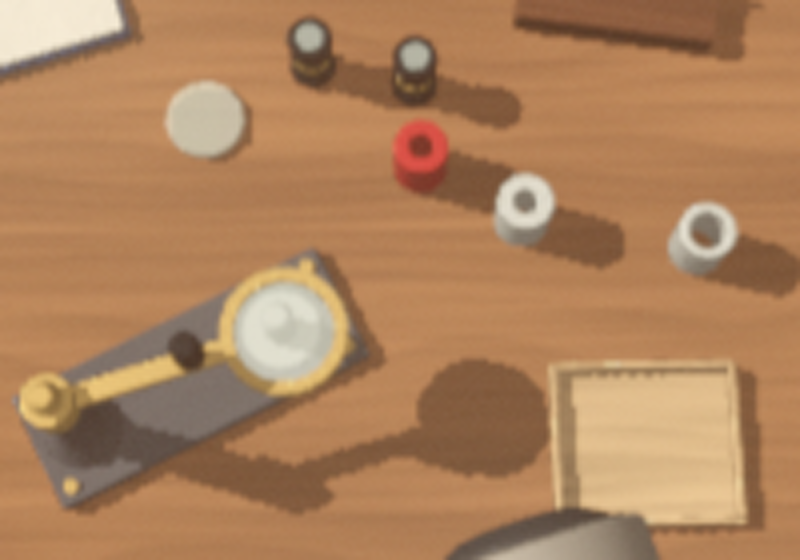

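View pics/sidez.png

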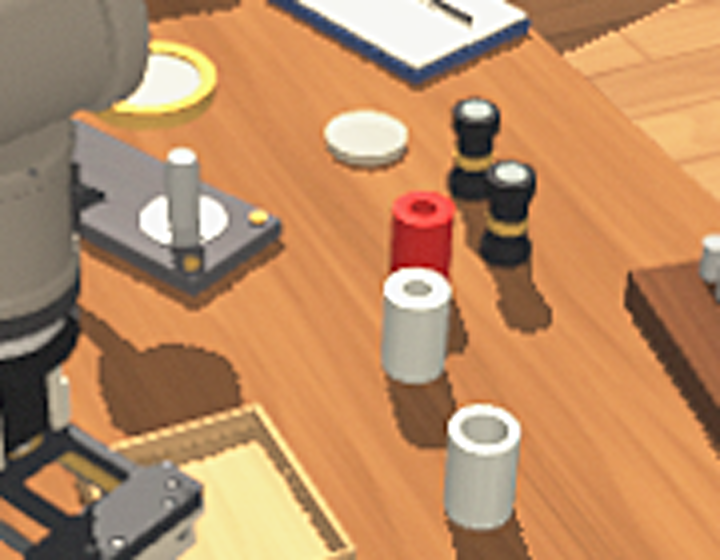

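The zooms show the thin sleeve (wide bore) at about (396,198) top and (380,277) side. The thick sleeve (small bore, beside the red one) is at about (351,190) top and (364,242) side. The pin tip is at about (306,208) in the side view. I'll triangulate these.

```bash
python3 - <<'E'
from h import *
t=cam("top");s=cam("side")
q=lambda u,v,x0,y0:((u+.5)/4-.5+x0,(v+.5)/4-.5+y0)
T=lambda u,v:q(u,v,220,140); S=lambda u,v:q(u,v,260,170)
for n,a,b in [("thick",(526,200),(418,288)),("thin",(707,232),(483,430)),("pintip",(277,318),(183,155)),("disc",(206,119),(366,132))]:
    X=tri((t,T(*a)),(s,S(*b))); print(n,X.round(4),(proj(t,X)-T(*a)).round(1),(proj(s,X)-S(*b)).round(1))
print("pin side z.08",onz(s,S(183,155),.08).round(4),"seat",onz(s,S(184,222),.02).round(4),"seat top",onz(t,T(285,328),.02).round(4))
h=onz(t,T(45,398),.202);k=onz(t,T(186,347),.225);l=onz(t,T(284,329),.168)
for X in(h,k,l):print(X.round(4))
print("hk",np.linalg.norm((k-h)[:2]),"hl",np.linalg.norm((l-h)[:2]),np.degrees(np.arctan2(*(k-h)[1::-1])),np.degrees(np.arctan2(*(l-h)[1::-1])))
# tray corners rim z .022
for p in [(552,364),(735,362),(745,522),(566,522)]: print("tray",onz(t,T(*p),.022).round(4))
o=get_obs();print(R.from_rotvec(o["ee_rot"]).as_matrix().round(3))
E
```

```text
thick [ 0.619  -0.1439  0.071 ] [ 0.  -0.1] [-0.1  0. ]
thin [ 0.5895 -0.2976  0.0696] [ 0.  -0.2] [-0.2  0.1]
pintip [0.5177 0.0679 0.0827] [ 0.1 -0.5] [-0.6  0.1]
disc [0.7141 0.1379 0.0129] [ 0.  -0.1] [-0.1  0. ]
pin side z.08 [0.521  0.0717 0.08  ] seat [0.5182 0.0656 0.02  ] seat top [0.5196 0.0657 0.02  ]
[0.4318 0.2356 0.202 ]
[0.4656 0.1265 0.225 ]
[0.4896 0.0568 0.168 ]
hk 0.11421218286904053 hl 0.18797923615091813 -72.83448535343365 -72.0976334724292
tray [ 0.4846 -0.166   0.022 ]
tray [ 0.4846 -0.3244  0.022 ]
tray [ 0.347  -0.3252  0.022 ]
tray [ 0.3486 -0.1736  0.022 ]
[[ 0.432 -0.902 -0.   ]
 [-0.902 -0.432  0.   ]
 [-0.    -0.    -1.   ]]
```

Triangulated heights match the text: sleeve tops at 0.070 to 0.071 m, and the pin to hinge distance comes out at 189 mm. Next is a standoff above the lens to look at the knob.

```bash
cat > g.py <<'E'
import sys
from h import *
def go(P,yaw,o=None):
    o=o or get_obs(); M=R.from_rotvec(o["ee_rot"]).as_matrix()
    c,s=np.cos(np.radians(yaw)),np.sin(np.radians(yaw))
    N=np.array([[c,s,0],[s,-c,0],[0,0,-1.]]).T
    d=M.T@(np.array(P)-o["eef_pos"])*1000; r=np.degrees(R.from_matrix(M.T@N).as_rotvec())
    print("shift",d.round(1),"turn",r.round(1),"| yaw now",np.degrees(np.arctan2(M[1,0],M[0,0])).round(1),"pos",o["eef_pos"].round(4),"t",round(o["time_s"],2))
if __name__=="__main__": go([float(a) for a in sys.argv[1:4]],float(sys.argv[4]))
E
python3 g.py .4836 .0695 .28 17.5
```

```text
shift [-378.7 -466.1  -53.3] turn [ -0.    0.  -81.9] | yaw now -64.4 pos [ 0.2268 -0.4734  0.2266] t 0.35
```

```bash
python3 -m crank '[[-15,-18,-15,0,0,-4],[-50,-62,-30,0,0,-12],[-90,-111,-53,0,0,-21],[-130,-160,-53,0,0,-30],[-170,-209,-53,0,0,-39],[-210,-258,-53,0,0,-48],[-250,-308,-53,0,0,-57],[-290,-357,-53,0,0,-66],[-330,-406,-53,0,0,-74],[-362,-446,-53,0,0,-80],[-379,-466,-53,0,0,-82],[-379,-466,-53,0,0,-82]]' 1; python3 - <<'E'
from h import *
c=cam("wrist");crop(c,"w1",0,0,640,400,1.25);np.save("w1.npy",c["view"])
o=get_obs();print(o["eef_pos"],o["ee_rot"],o["joint_positions"].round(2))
E
```

```text
time_s: 1.85
eef_pos: [0.4836, 0.0712, 0.2793]
ee_rot: [-3.104, -0.485, 0.001]
force: [0.4, 0.2, 0.7]
opening: 0.0919
[0.48316323 0.06998766 0.27941565] [ 3.10399788e+00  4.82413528e-01 -1.21163352e-03] [-0.01  0.24  1.52 -0.    1.38 -0.32]
```

View pics/w1.png

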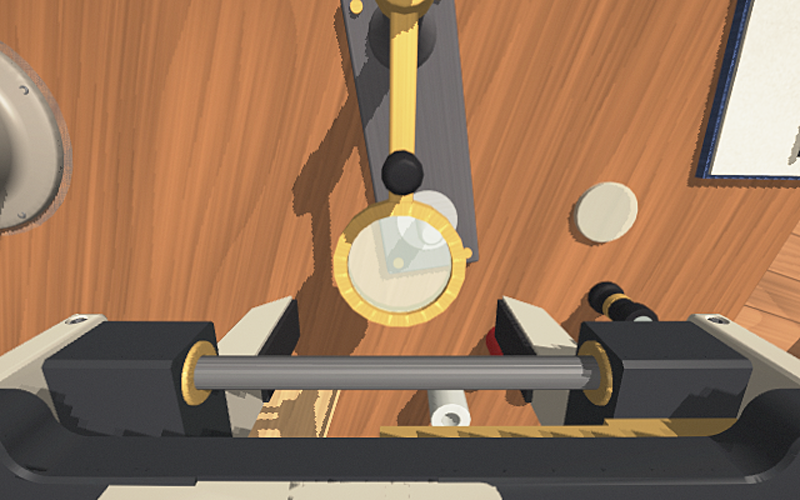

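The wrist view shows the knob top at about (403,171), the lens at (400,263), and clear space on both sides of the knob for the fingers.

```bash
python3 - <<'E'
from h import *
from g import go
c=cam("wrist");t=cam("top")
q=lambda u,v:((u+.5)/1.25-.5,(v+.5)/1.25-.5)
k=onz(c,q(403,171),.225);l=onz(c,q(400,263),.168)
print(k,l, np.degrees(np.arctan2(*(l-k)[1::-1])))
print("tri knob",tri((c,q(403,171)),(t,((186.5)/4-.5+220,347.5/4-.5+140))))
go([k[0],k[1],.25],18)
go([k[0],k[1],.186],18)
E
```

```text
[0.46626442 0.12938202 0.225     ] [0.487959   0.05805072 0.168     ] -73.08347517506566
tri knob [0.46717318 0.12812556 0.21408279]
shift [  2.3 -62.8  29.6] turn [ 0.   0.  -0.5] | yaw now 17.5 pos [0.483  0.0688 0.2797] t 2.0
shift [  2.4 -62.8  93.6] turn [ 0.   0.  -0.5] | yaw now 17.5 pos [0.483  0.0688 0.2797] t 2.0
```

```bash
python3 -m crank '[[1,-20,0,0,0,0],[2,-50,0,0,0,0],[2,-61.5,0,0,0,0],[2,-61.5,20,0,0,0],[2,-61.5,50,0,0,0],[2,-61.5,75,0,0,0],[2,-61.5,88,0,0,0],[2,-61.5,93,0,0,0],[2,-61.5,93,0,0,0]]' 0.2 15; python3 -m crank '[[0,0,0,0,0,0],[0,0,0,0,0,0],[0,0,0,0,0,0],[0,0,0,0,0,0],[0,0,0,0,0,0],[0,0,0,0,0,0]]' -1 15;  python3 - <<'E'
from h import *
c=cam("wrist");crop(c,"w2",0,0,640,400,1.25)
o=get_obs();print(o)
E
```

```text
time_s: 3.12
eef_pos: [0.467, 0.1287, 0.1871]
ee_rot: [3.105, 0.48, 0.001]
force: [0.7, 0.2, -0.1]
opening: 0.0548
time_s: 3.88
eef_pos: [0.467, 0.1289, 0.1869]
ee_rot: [3.105, 0.481, 0.001]
force: [0.5, -0.2, 0.7]
opening: 0.0247
{'time_s': 3.925, 'joint_positions': array([ 1.11092086e-01,  3.06032189e-01,  1.69490136e+00, -7.79440325e-05,
        1.13969063e+00, -1.96023026e-01]), 'joint_vel': array([ 0.00048034,  0.00067778,  0.00077397, -0.00117238, -0.00032938,
        0.00033125]), 'effort': array([ 9.93657997e-02, -3.85246968e+01, -2.12824970e+01,  2.32861249e-02,
        5.23401462e-01, -3.29947995e-02]), 'eef_pos': array([0.46702933, 0.12894898, 0.18694357]), 'ee_rot': array([3.10450738e+00, 4.80554975e-01, 1.51511875e-03]), 'force': array([1.42705597, 0.6267372 , 2.18684153]), 'torque': array([ 0.02724792, -0.38158049, -0.01563989]), 'opening': 0.024232006133734503}
```

View pics/w2.png

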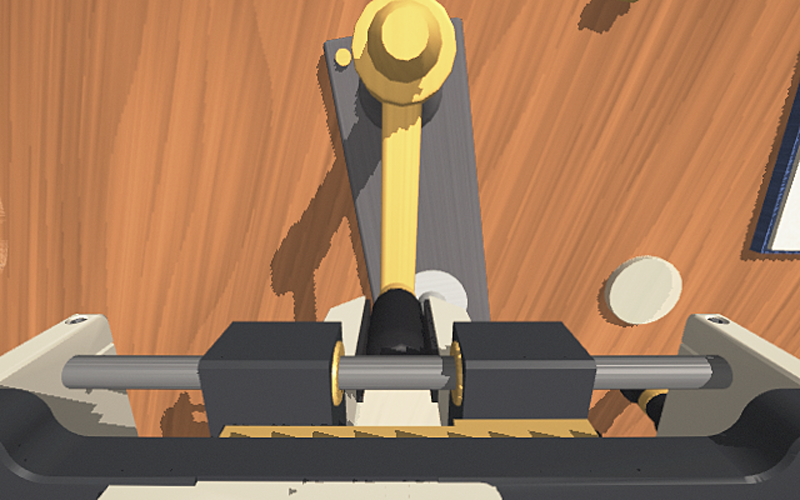

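```bash
python3 - <<'E'
from h import *
c=cam("wrist");t=cam("top")
q=lambda u,v:((u+.5)/1.25-.5,(v+.5)/1.25-.5)
o=get_obs();M=R.from_rotvec(o["ee_rot"]).as_matrix()
for uv,z in [((403,37),.202),((403,48),.196)]:
    h=onz(c,q(*uv),z);print(h,M.T@(h-o["eef_pos"]))
print(M.T@(np.array([.432,.2365,.2])-o["eef_pos"]))
th=np.radians(np.linspace(3.75,45,12))
print(np.c_[115*np.sin(th),115*(np.cos(th)-1),-np.degrees(th)].round(1).tolist())
E
```

```text
[0.43316678 0.23747065 0.202     ] [ 0.00053991 -0.11368357 -0.01507807]
[0.43395835 0.23535905 0.196     ] [ 0.00065025 -0.11143284 -0.00907744]
[-0.00086765 -0.11311156 -0.01307929]
[[7.5, -0.2, -3.7], [15.0, -1.0, -7.5], [22.4, -2.2, -11.2], [29.8, -3.9, -15.0], [37.0, -6.1, -18.8], [44.0, -8.8, -22.5], [50.9, -11.9, -26.3], [57.5, -15.4, -30.0], [63.9, -19.4, -33.8], [70.0, -23.8, -37.5], [75.8, -28.5, -41.2], [81.3, -33.7, -45.0]]
```

```bash
python3 -m crank '[[7.5,-0.2,0,0,0,-3.7],[15,-1,0,0,0,-7.5],[22.4,-2.2,0,0,0,-11.2],[29.8,-3.9,0,0,0,-15],[37,-6.1,0,0,0,-18.8],[44,-8.8,0,0,0,-22.5],[50.9,-11.9,0,0,0,-26.3],[57.5,-15.4,0,0,0,-30],[63.9,-19.4,0,0,0,-33.8],[70,-23.8,0,0,0,-37.5],[75.8,-28.5,0,0,0,-41.2],[81.3,-33.7,0,0,0,-45]]' -1 15; python3 -m crank '[[7.5,-0.2,0,0,0,-3.7],[15,-1,0,0,0,-7.5],[22.4,-2.2,0,0,0,-11.2],[29.8,-3.9,0,0,0,-15],[37,-6.1,0,0,0,-18.8],[44,-8.8,0,0,0,-22.5],[50.9,-11.9,0,0,0,-26.3],[57.5,-15.4,0,0,0,-30],[63.9,-19.4,0,0,0,-33.8],[70,-23.8,0,0,0,-37.5],[75.8,-28.5,0,0,0,-41.2],[81.3,-33.7,0,0,0,-45]]';python3 - <<'E'
from h import *
t=cam("top");crop(t,"t2",200,120,240,160,3.33);o=get_obs();print(o["joint_positions"].round(2),o["torque"].round(2),o["ee_rot"])
E
```

```text
time_s: 5.52
eef_pos: [0.5354, 0.1842, 0.187]
ee_rot: [2.68, 1.633, 0.002]
force: [4.4, -6.5, 1.7]
opening: 0.0246
time_s: 7.02
eef_pos: [0.5439, 0.2728, 0.187]
ee_rot: [1.85, 2.533, 0.004]
force: [8.5, -2.5, -0.7]
opening: 0.0244
[ 0.34  0.52  1.35 -0.    1.27 -1.54] [ 0.12 -1.43  0.18] [1.84654373 2.53699879 0.00471938]
```

View pics/t2.png

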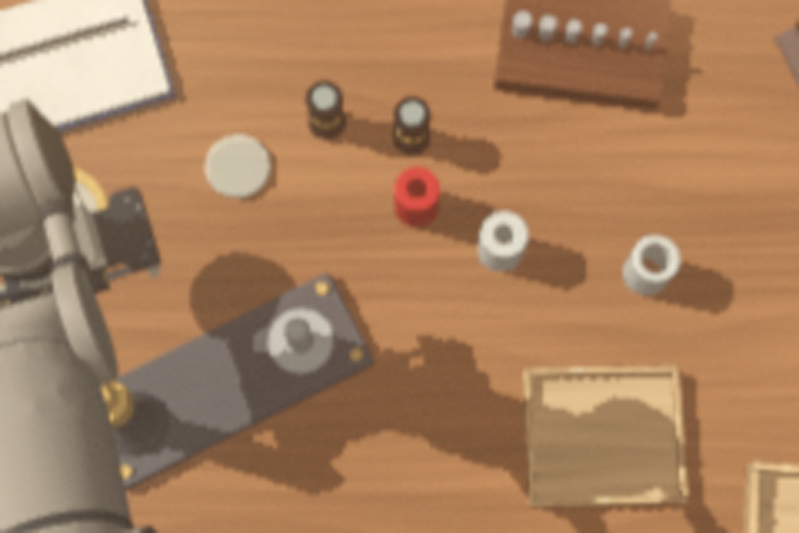

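The arm has swung about 90°, and the pin now stands free at (298,333) in this zoom. I'll release, lift clear, and head for the thick sleeve.

```bash
python3 -m crank '[[0,0,0,0,0,0],[0,0,0,0,0,0],[0,0,0,0,0,0],[0,0,-10,0,0,0],[0,0,-40,0,0,0],[0,0,-70,0,0,0],[0,0,-80,0,0,0],[0,0,-80,0,0,0]]' 0.3; python3 - <<'E'
from h import *
from g import go
t=cam("top");crop(t,"t3",200,120,240,160,3.33)
q=lambda u,v:((u+.5)*240/799-.5+200,(v+.5)*160/533-.5+120)
print("pin tip",onz(t,q(298,332),.08),"seat",onz(t,q(300,341),.02))
go([.587,-.195,.2],-32)
E
```

```text
time_s: 8.07
eef_pos: [0.5416, 0.2733, 0.2671]
ee_rot: [1.855, 2.535, 0.001]
force: [0.3, -0.3, -0.5]
opening: 0.06
pin tip [0.51574907 0.06755546 0.08      ] seat [0.51826944 0.06962511 0.02      ]
shift [-460.1  -97.8   66.2] turn [-0.000e+00  1.000e-01  1.396e+02] | yaw now 107.6 pos [0.5412 0.2732 0.266 ] t 8.12
```

View pics/t3.png

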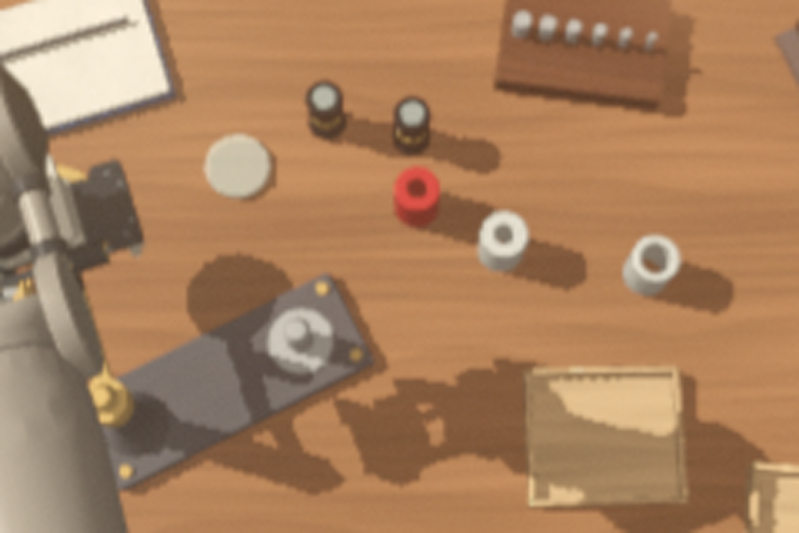

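```bash
python3 -m crank '[[-20,-4,0,0,0,8],[-60,-13,0,0,0,18],[-105,-22,0,0,0,28],[-150,-32,0,0,0,39],[-195,-42,0,0,0,50],[-240,-51,0,0,0,61],[-285,-61,10,0,0,72],[-330,-70,25,0,0,83],[-375,-80,40,0,0,94],[-420,-90,55,0,0,105],[-450,-96,63,0,0,116],[-460,-98,66,0,0,127]]' ; python3 -m crank '[[0,0,0,0,0,8],[0,0,0,0,0,12.6],[0,0,0,0,0,12.6]]'; python3 - <<'E'
from h import *
c=cam("wrist");crop(c,"w3",0,0,640,400,1.25);np.save("w3v.npy",c["view"]);
E
```

```text
time_s: 9.62
eef_pos: [0.586, -0.1966, 0.198]
ee_rot: [-3.104, 0.48, 0.006]
force: [-0.4, 1.4, 1.1]
opening: 0.0597
time_s: 10.0
eef_pos: [0.5865, -0.1946, 0.1992]
ee_rot: [-3.037, 0.804, 0.004]
force: [0.5, 0.2, -0.9]
opening: 0.0598
```

View pics/w3.png

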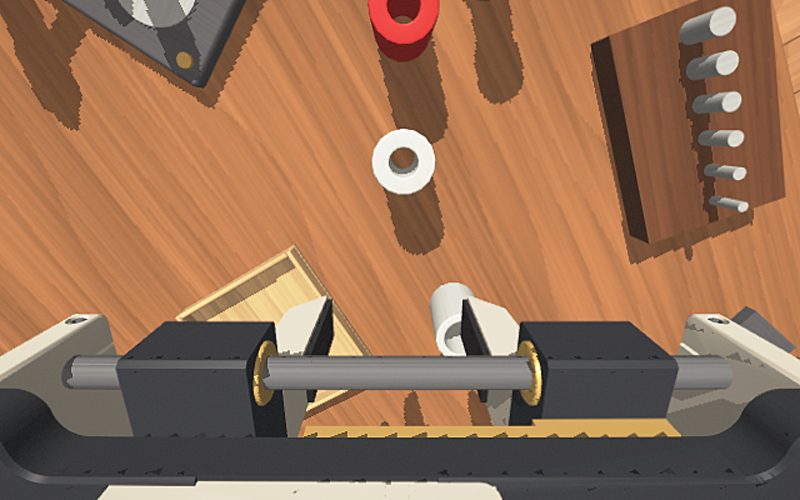

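This view shows the thick sleeve's top at (404,161) with a bore to outer diameter ratio of about 0.45, so it is the thick one. The red one is behind it at (404,15).

```bash
python3 - <<'E'
from h import *
from g import go
c=cam("wrist");t=cam("top")
q=lambda u,v:((u+.5)/1.25-.5,(v+.5)/1.25-.5)
k=onz(c,q(404,161),.07);print(k, "red",onz(c,q(404,12),.07))
T=lambda u,v:((u+.5)*240/799-.5+200,(v+.5)*160/533-.5+120)
X=tri((c,q(404,161)),(t,T(503,233)));print("tri",X)
go([k[0],k[1],.1],-32);go([k[0],k[1],.029],-32)
E
```

```text
[ 0.61979659 -0.14397266  0.07      ] red [ 0.66750653 -0.05871146  0.07      ]
tri [ 0.6197604  -0.14345034  0.06801469]
shift [  3.7 -60.3 100. ] turn [0.  0.1 2.4] | yaw now -29.6 pos [ 0.5869 -0.1946  0.2   ] t 10.15
shift [  3.8 -60.3 171. ] turn [0.  0.1 2.4] | yaw now -29.6 pos [ 0.5869 -0.1946  0.2   ] t 10.15
```

```bash
python3 -m crank '[[1,-20,15,0,0,1],[3,-45,50,0,0,2],[3.8,-60,90,0,0,2.4],[3.8,-60.3,125,0,0,2.4],[3.8,-60.3,152,0,0,2.4],[3.8,-60.3,165,0,0,2.4],[3.8,-60.3,170,0,0,2.4],[3.8,-60.3,170.5,0,0,2.4]]' 0.7; python3 -m crank '[[0,0,0,0,0,0],[0,0,0,0,0,0],[0,0,0,0,0,0],[0,0,0,0,0,0],[0,0,0,0,0,0]]' -1 25;  python3 -m crank '[[0,0,-6,0,0,0],[0,0,-30,0,0,0],[0,0,-75,0,0,0],[0,0,-120,0,0,0],[0,0,-130,0,0,0],[0,0,-130,0,0,0]]'; python3 - <<'E'
from h import *
from g import go
o=get_obs();print(o["force"].round(1),o["opening"])
c=cam("wrist");crop(c,"w4",0,0,640,400,1.25);s=cam("side");crop(s,"s4",240,120,220,200,3)
go([.5183,.0675,.16],-32)
E
```

```text
time_s: 11.15
eef_pos: [0.6208, -0.1446, 0.0309]
ee_rot: [3.019, -0.868, 0.002]
force: [-0.3, -0.1, 0.2]
opening: 0.0783
time_s: 11.78
eef_pos: [0.6204, -0.1443, 0.0306]
ee_rot: [3.019, -0.868, 0.001]
force: [-0.1, 1.2, 3.9]
opening: 0.0482
time_s: 12.52
eef_pos: [0.62, -0.1442, 0.1597]
ee_rot: [3.019, -0.868, -0.001]
force: [0.4, 0.0, -3.4]
opening: 0.0484
[ 0.4  0.  -3.4] 0.048361548786558586
shift [-197.8 -125.5   -1.5] turn [ 0.1  0.2 -0.1] | yaw now -32.1 pos [ 0.6192 -0.1439  0.1579] t 12.62
```

View pics/w4.png

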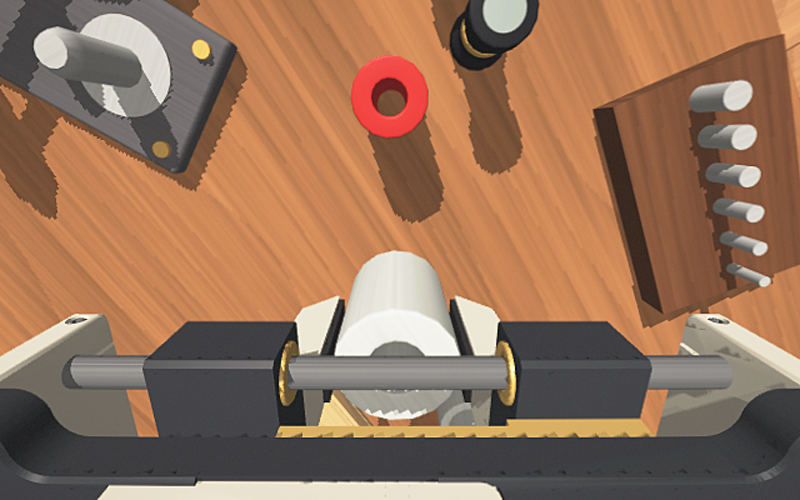

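View pics/s4.png

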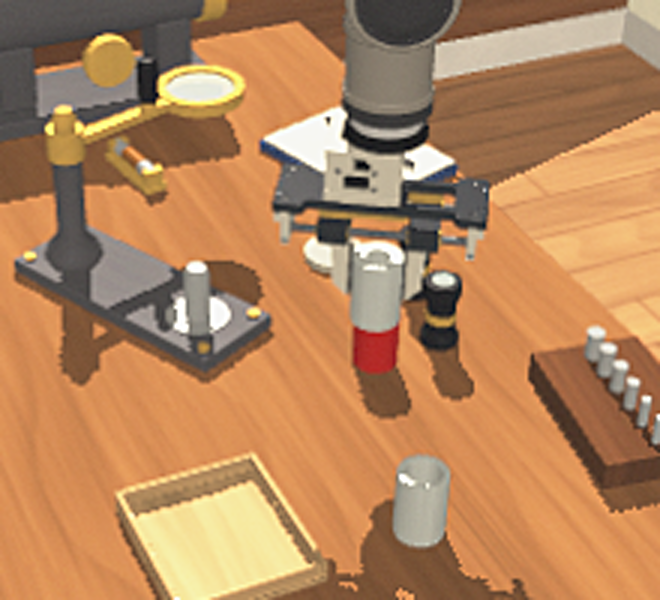

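The sleeve is held upright with 48 mm of opening. The bare pin is visible at (50,47) in the wrist view and (197,266) in the side view, so I'll triangulate it now.

```bash
python3 - <<'E'
from h import *
from g import go
c=cam("wrist");t=cam("top");s=cam("side")
q=lambda u,v:((u+.5)/1.25-.5,(v+.5)/1.25-.5)
T=lambda u,v:((u+.5)*240/799-.5+200,(v+.5)*160/533-.5+120)
S=lambda u,v:((u+.5)/3-.5+240,(v+.5)/3-.5+120)
a=(c,q(50,47));b=(t,T(298,331));d=(s,S(197,266))
print(onz(*a,.08),onz(*b,.08),onz(*d,.08));print(tri(a,b,d),tri(b,d),tri(a,d))
print("seat",onz(c,q(124,65),.02),onz(t,T(300,341),.02),onz(s,S(198,314),.02))
p=tri(a,b,d)
o=get_obs()
M=R.from_rotvec(o["ee_rot"]).as_matrix();print(o["eef_pos"],M[:,2].round(4))
# sleeve in wrist view: far-bottom arc
E
```

```text
[0.51813541 0.07038469 0.08      ] [0.51677661 0.0675594  0.08      ] [0.5209465  0.07202188 0.08      ]
[0.51845751 0.06826252 0.08215677] [0.51752156 0.0669873  0.08355513] [0.51967681 0.0688186  0.082392  ]
seat [0.51857126 0.06952625 0.02      ] [0.51826944 0.06962511 0.02      ] [0.51986876 0.0696364  0.02      ]
[ 0.61955286 -0.14404662  0.15829081] [-0.0031  0.0011 -1.    ]
```

```bash
python3 g.py .519 .069 .125 -32
```

```text
shift [-198.3 -127.1   33.8] turn [ 0.   0.2 -0.1] | yaw now -32.1 pos [ 0.6196 -0.144   0.1583] t 12.78
```

```bash
python3 -m crank '[[-15,-10,0,0,0,0],[-50,-32,0,0,0,0],[-95,-61,0,0,0,0],[-140,-90,0,0,0,0],[-175,-112,10,0,0,0],[-193,-124,22,0,0,0],[-198.3,-127,32,0,0,0],[-198.3,-127,33.5,0,0,0],[-198.3,-127,33.5,0,0,0]]'; python3 - <<'E'
from h import *
o=get_obs();print(o["eef_pos"])
s=cam("side");crop(s,"s5",260,140,130,120,5);t=cam("top");crop(t,"t5",240,150,120,100,5)
E
```

```text
time_s: 13.9
eef_pos: [0.5205, 0.0676, 0.1266]
ee_rot: [3.018, -0.87, 0.001]
force: [-0.1, -0.0, -3.5]
opening: 0.0479
[0.52046838 0.0675875  0.12658371]
```

View pics/s5.png

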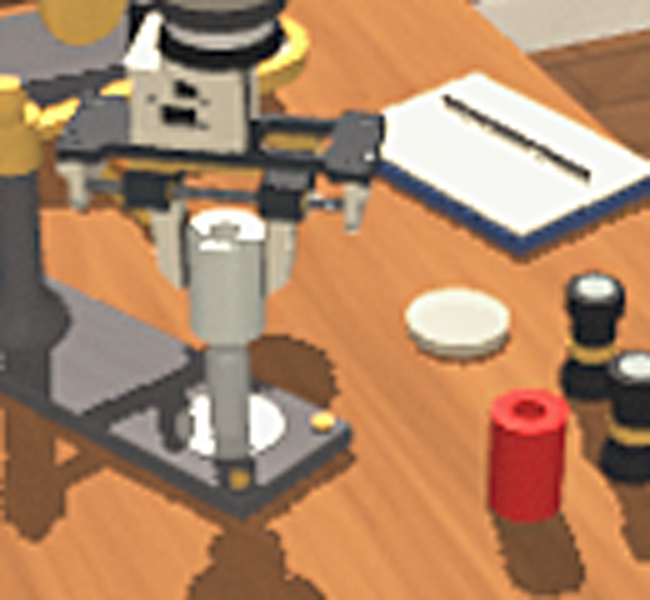

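The sleeve is hanging above the pin, with axes at about x=227 (sleeve) and x=229 (pin). I'll average the pose and compute the fine shift.

```bash
python3 -m crank '[[-1,-0.5,0,0,0,0],[-1,-0.5,5,0,0,0],[-1,-0.5,10,0,0,0],[-1,-0.5,12,0,0,0]]';python3 - <<'E'
from h import *
P=[]
for i in range(3):
    P.append(get_obs()["eef_pos"]);t=cam("top")
print(np.array(P),get_obs()["force"])
c=cam("wrist");crop(c,"w6",0,0,640,400,1.25);crop(t,"t6",240,150,120,100,5)
E
```

```text
time_s: 14.5
eef_pos: [0.5189, 0.0696, 0.1142]
ee_rot: [3.019, -0.868, -0.001]
force: [-0.8, -0.2, -2.7]
opening: 0.0479
[[0.51893058 0.06955533 0.11415445]
 [0.51886732 0.06958086 0.11403534]
 [0.51898621 0.06959463 0.11433527]] [ 0.37751724  0.08133655 -3.16010148]
```

View pics/w6.png

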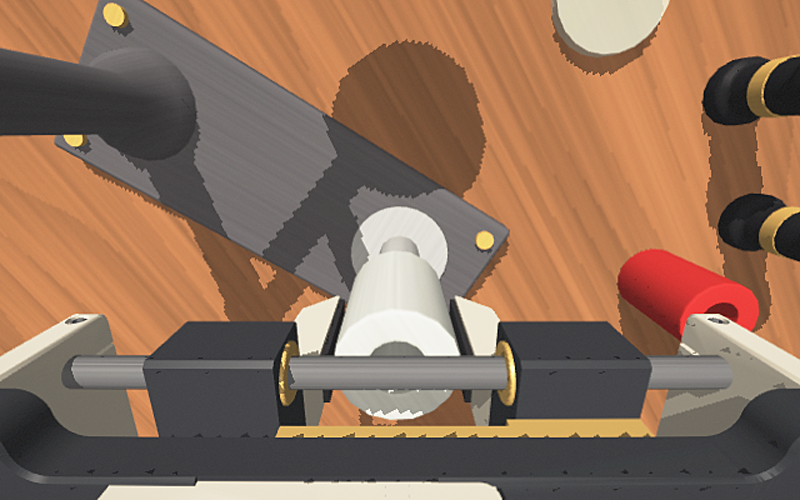

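View pics/t6.png

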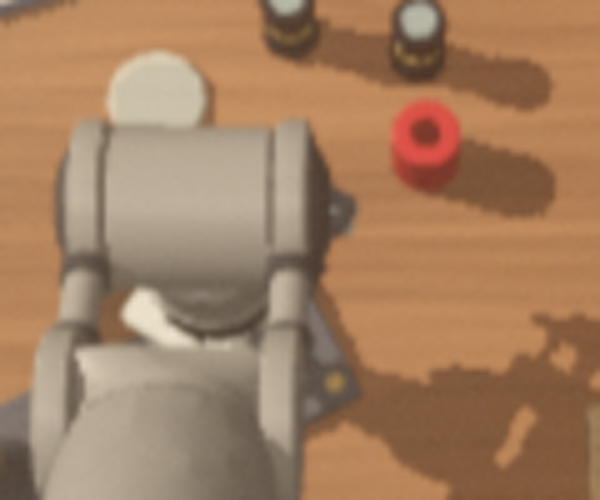

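The pin at x≈398 lies on the sleeve's axis at x≈396. I'll lower gently onto the tip and watch the force.

```bash
python3 -m crank '[[0,0,2,0,0,0],[0,0,3.5,0,0,0],[0,0,4.5,0,0,0]]';python3 -m crank '[[0,0,0.7,0,0,0],[0,0,0.7,0,0,0]]'; python3 -m crank '[[0,0,0.7,0,0,0],[0,0,0.7,0,0,0]]'
```

```text
time_s: 15.08
eef_pos: [0.5192, 0.0696, 0.1101]
ee_rot: [3.019, -0.868, -0.0]
force: [0.3, -0.1, -3.2]
opening: 0.0483
time_s: 15.32
eef_pos: [0.5193, 0.0695, 0.1095]
ee_rot: [3.019, -0.868, 0.0]
force: [0.1, -0.9, -2.6]
opening: 0.0479
time_s: 15.58
eef_pos: [0.5195, 0.0695, 0.1089]
ee_rot: [3.019, -0.868, 0.001]
force: [-0.0, -0.3, -2.2]
opening: 0.0483
```

```bash
python3 -m crank '[[0,0,0.7,0,0,0],[0,0,0.7,0,0,0]]';python3 -m crank '[[0,0,0.7,0,0,0],[0,0,0.7,0,0,0]]'
```

```text
time_s: 15.82
eef_pos: [0.5196, 0.0694, 0.1083]
ee_rot: [-3.019, 0.868, -0.002]
force: [1.1, -1.2, -0.6]
opening: 0.0479
time_s: 16.08
eef_pos: [0.5198, 0.0694, 0.1078]
ee_rot: [-3.019, 0.868, -0.002]
force: [1.9, -2.2, 1.2]
opening: 0.0478
```

```bash
python3 -m crank '[[0.8,0.2,0.5,0,0,0],[0.8,0.2,0.9,0,0,0],[0.8,0.2,0.9,0,0,0]]'; python3 - <<'E'
from h import *
print(get_obs()["force"]);s=cam("side");crop(s,"s7",260,140,130,120,5)
E
```

```text
time_s: 16.45
eef_pos: [0.5202, 0.069, 0.107]
ee_rot: [-3.019, 0.868, -0.002]
force: [1.4, -1.6, 4.8]
opening: 0.0487
[ 1.38871832 -1.56023147  4.8318586 ]
```

View pics/s7.png

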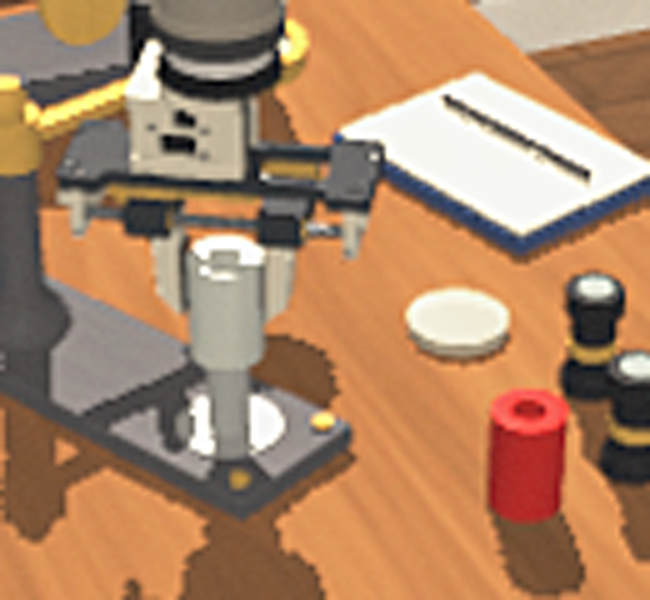

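The sleeve rests on the tip: about 7 N of support, no further descent, and its underside at about 77 mm. It's a reject, so I'll lift it and go to the tray.

```bash
python3 -m crank '[[0,0,-3,0,0,0],[0,0,-20,0,0,0],[0,0,-50,0,0,0],[0,0,-60,0,0,0]]'; python3 g.py .416 -.248 .08 -32
```

```text
time_s: 17.0
eef_pos: [0.5196, 0.0693, 0.1672]
ee_rot: [-3.019, 0.868, 0.0]
force: [-0.1, -0.6, -2.8]
opening: 0.048
shift [ 80.8 323.9  87.1] turn [-0.   0.  -0.1] | yaw now -32.1 pos [0.5196 0.0693 0.1672] t 17.0
```

```bash
python3 -m crank '[[4,16,0,0,0,0],[15,60,0,0,0,0],[28,112,0,0,0,0],[41,164,10,0,0,0],[54,216,30,0,0,0],[67,268,55,0,0,0],[77,308,75,0,0,0],[80.8,324,86,0,0,0],[80.8,324,87,0,0,0]]'; python3 - <<'E'
from h import *
c=cam("wrist");crop(c,"w8",0,0,640,400,1.25)
s=cam("side");crop(s,"s8",220,200,200,160,4)
from g import go
go([.416,-.248,.036],-32)
E
```

```text
time_s: 18.12
eef_pos: [0.4147, -0.2485, 0.0782]
ee_rot: [-3.017, 0.871, 0.005]
force: [-0.4, 0.3, -2.7]
opening: 0.0481
shift [ 0.3  0.4 43.4] turn [-0.   0.1 -0.1] | yaw now -32.1 pos [ 0.416  -0.2475  0.0794] t 18.23
```

View pics/w8.png

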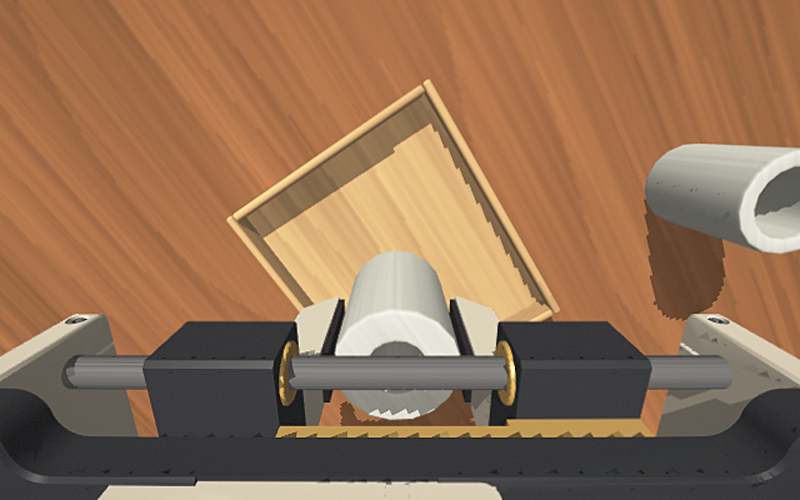

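View pics/s8.png

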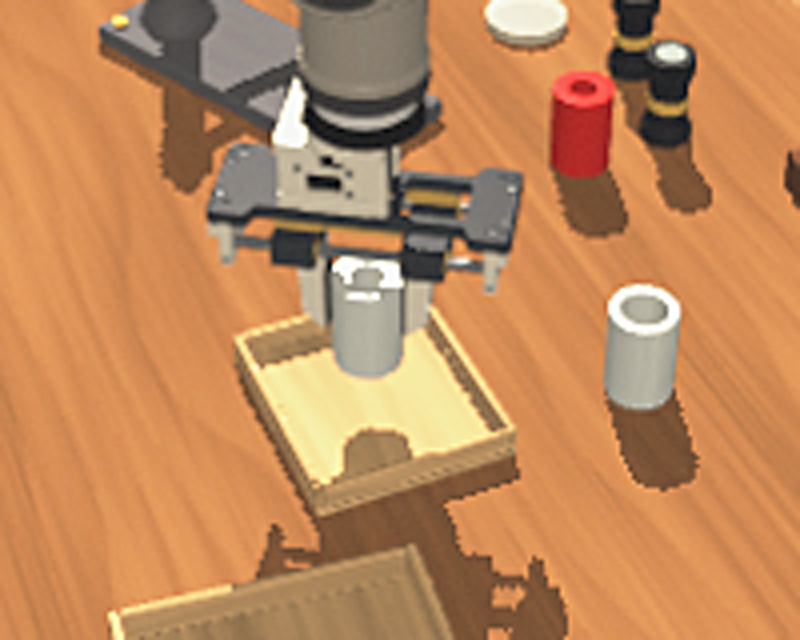

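The sleeve hangs over the middle of the small tray. I'll lower it gently to the floor.

```bash
python3 -m crank '[[0,0,10,0,0,0],[0,0,25,0,0,0],[0,0,36,0,0,0],[0,0,40,0,0,0],[0,0,42,0,0,0],[0,0,42,0,0,0]]'; python3 -m crank '[[0,0,0.8,0,0,0],[0,0,0.8,0,0,0]]';python3 -m crank '[[0,0,0.7,0,0,0],[0,0,0.7,0,0,0]]'
```

```text
time_s: 18.98
eef_pos: [0.4163, -0.2485, 0.0377]
ee_rot: [3.019, -0.868, 0.001]
force: [-0.3, -0.4, -2.3]
opening: 0.0479
time_s: 19.23
eef_pos: [0.4162, -0.2486, 0.0369]
ee_rot: [3.019, -0.868, 0.001]
force: [-0.7, -0.4, -2.7]
opening: 0.0483
time_s: 19.48
eef_pos: [0.4161, -0.2485, 0.036]
ee_rot: [3.019, -0.868, 0.0]
force: [0.5, 0.2, -4.1]
opening: 0.0483
```

```bash
python3 -m crank '[[0,0,0.8,0,0,0],[0,0,0.8,0,0,0]]';python3 -m crank '[[0,0,0.6,0,0,0],[0,0,0.6,0,0,0]]'
```

```text
time_s: 19.73
eef_pos: [0.4161, -0.2485, 0.0355]
ee_rot: [3.019, -0.868, 0.0]
force: [-1.2, 0.7, 2.5]
opening: 0.048
time_s: 19.98
eef_pos: [0.4162, -0.2485, 0.0355]
ee_rot: [3.019, -0.868, 0.001]
force: [-2.5, 1.4, 9.1]
opening: 0.0482
```

```bash
python3 -m crank '[[0,0,-0.8,0,0,0],[0,0,-0.8,0,0,0],[0,0,-0.8,0,0,0],[0,0,-0.8,0,0,0],[0,0,-15,0,0,0],[0,0,-50,0,0,0],[0,0,-95,0,0,0],[0,0,-110,0,0,0]]' 0.6; python3 g.py .5577 -.3486 .2 -32
```

```text
time_s: 20.98
eef_pos: [0.4172, -0.2493, 0.1482]
ee_rot: [3.017, -0.868, 0.008]
force: [0.2, 0.4, -0.3]
opening: 0.0734
shift [172.1   9.6 -50.8] turn [ 0.  -0.3 -0.1] | yaw now -32.1 pos [ 0.4172 -0.2493  0.1482] t 20.98
```

```bash
python3 -m crank '[[15,1,-10,0,0,0],[55,3,-35,0,0,0],[105,6,-50,0,0,0],[150,8,-51,0,0,0],[171,9.6,-51,0,0,0],[172,9.6,-51,0,0,0]]'; python3 - <<'E'
from h import *
c=cam("wrist");crop(c,"w9",0,0,640,400,1.25);t=cam("top");crop(t,"t9",300,160,160,130,5)
E
```

```text
time_s: 21.72
eef_pos: [0.5572, -0.3483, 0.1957]
ee_rot: [3.019, -0.868, 0.0]
force: [-0.6, 0.3, -0.7]
opening: 0.0734
```

View pics/w9.png

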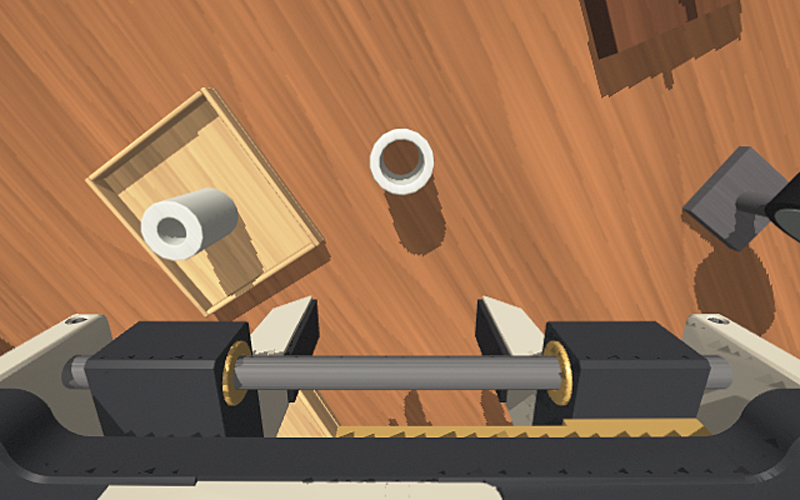

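View pics/t9.png

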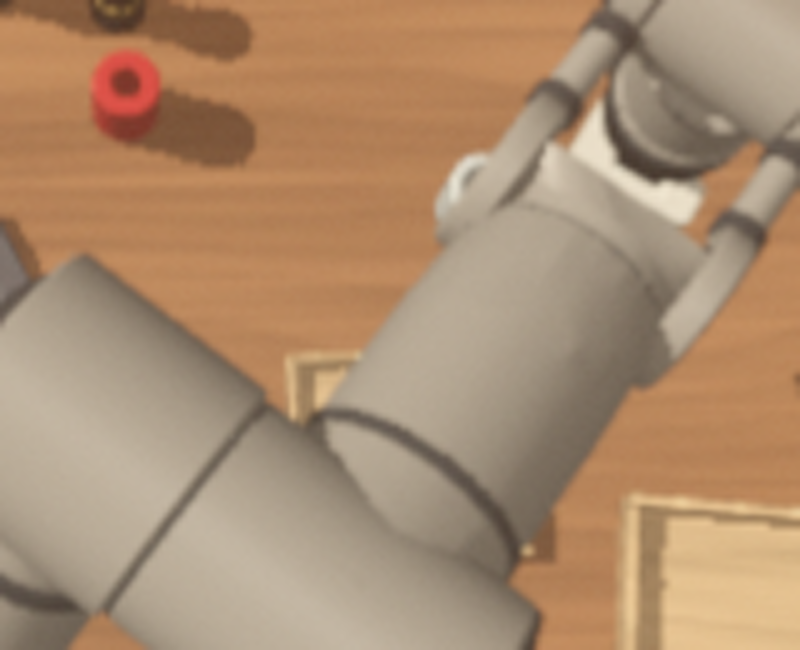

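The thick sleeve stands upright in the tray. The thin sleeve's top is at (402,161) with a wide bore (ratio about 0.7).

```bash
python3 - <<'E'
from h import *
from g import go
c=cam("wrist");s=cam("side")
q=lambda u,v:((u+.5)/1.25-.5,(v+.5)/1.25-.5)
k=onz(c,q(402,161),.07);print(k)
go([k[0],k[1],.030],-32)
E
```

```text
[ 0.59057493 -0.29745578  0.07      ]
shift [  2.8 -60.6 166.2] turn [ 0.   0.  -0.1] | yaw now -32.1 pos [ 0.5561 -0.3474  0.1962] t 21.93
```

```bash
python3 -m crank '[[1,-20,15,0,0,0],[2.8,-45,50,0,0,0],[2.8,-60,90,0,0,0],[2.8,-60.6,125,0,0,0],[2.8,-60.6,150,0,0,0],[2.8,-60.6,162,0,0,0],[2.8,-60.6,166,0,0,0],[2.8,-60.6,166,0,0,0]]' 0.7; python3 -m crank '[[0,0,0,0,0,0],[0,0,0,0,0,0],[0,0,0,0,0,0],[0,0,0,0,0,0],[0,0,0,0,0,0]]' -1 25;  python3 -m crank '[[0,0,-6,0,0,0],[0,0,-30,0,0,0],[0,0,-75,0,0,0],[0,0,-120,0,0,0],[0,0,-130,0,0,0],[0,0,-130,0,0,0]]'; python3 g.py .5203 .069 .13 -32
```

```text
time_s: 22.92
eef_pos: [0.5917, -0.2981, 0.0303]
ee_rot: [3.019, -0.868, 0.002]
force: [-0.4, -1.0, 0.5]
opening: 0.078
time_s: 23.55
eef_pos: [0.5916, -0.2983, 0.03]
ee_rot: [3.019, -0.868, 0.002]
force: [0.9, 0.0, 1.7]
opening: 0.0476
time_s: 24.3
eef_pos: [0.591, -0.2979, 0.1591]
ee_rot: [-3.019, 0.868, 0.001]
force: [-0.5, 0.2, -2.9]
opening: 0.0476
shift [-254.7 -273.3   29.3] turn [ 0.   0.  -0.1] | yaw now -32.1 pos [ 0.591  -0.2979  0.1591] t 24.3
```

```bash
python3 -m crank '[[-12,-13,0,0,0,0],[-45,-48,0,0,0,0],[-83,-89,0,0,0,0],[-121,-130,0,0,0,0],[-159,-171,0,0,0,0],[-197,-212,2,0,0,0],[-232,-249,10,0,0,0],[-250,-268,22,0,0,0],[-254.5,-273,29,0,0,0],[-254.5,-273,29,0,0,0]]'; python3 - <<'E'
from h import *
from g import go
c=cam("wrist");crop(c,"w10",0,0,640,400,1.25);s=cam("side");crop(s,"s10",260,140,130,120,5)
go([.5203,.069,.113],-32)
E
```

```text
time_s: 25.55
eef_pos: [0.5196, 0.0687, 0.1294]
ee_rot: [3.019, -0.866, -0.004]
force: [0.5, -0.0, -2.5]
opening: 0.0474
shift [-1.1 -0.9 17.4] turn [ 0.   0.  -0.1] | yaw now -32.1 pos [0.5207 0.0677 0.1304] t 25.65
```

View pics/w10.png

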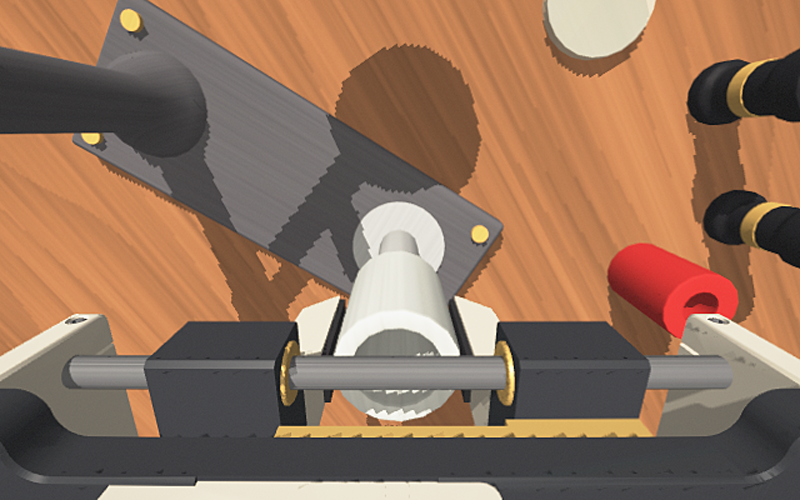

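View pics/s10.png

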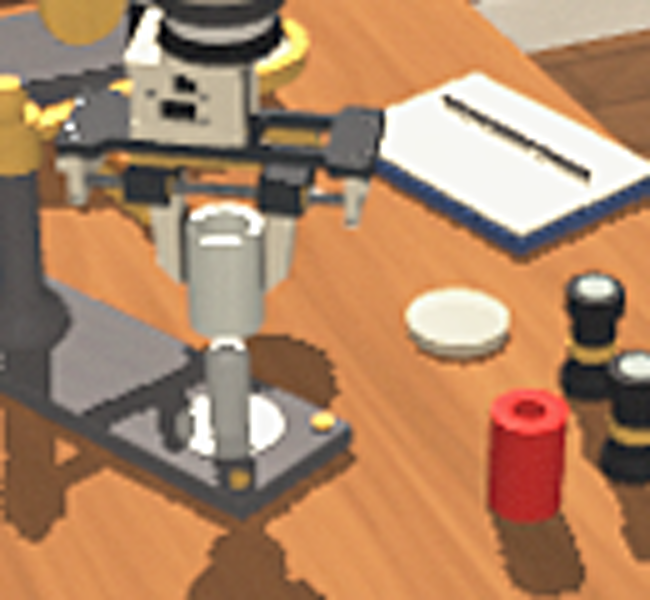

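The thin sleeve hangs straight above the pin (pin x≈398, sleeve x≈396). I'll lower it in stages and watch the side forces.

```bash
python3 -m crank '[[-1,-0.8,5,0,0,0],[-1,-0.8,11,0,0,0],[-1,-0.8,17,0,0,0],[-1,-0.8,22,0,0,0],[-1,-0.8,26,0,0,0],[-1,-0.8,30,0,0,0],[-1,-0.8,30,0,0,0]]'
```

```text
time_s: 26.52
eef_pos: [0.5201, 0.0696, 0.1003]
ee_rot: [3.019, -0.868, -0.001]
force: [0.9, 0.1, -2.4]
opening: 0.0479
```

```bash
python3 -m crank '[[0,0,5,0,0,0],[0,0,10,0,0,0],[0,0,15,0,0,0],[0,0,20,0,0,0],[0,0,20,0,0,0]]'; python3 -m crank '[[0,0,5,0,0,0],[0,0,10,0,0,0],[0,0,15,0,0,0],[0,0,20,0,0,0],[0,0,25,0,0,0],[0,0,28,0,0,0],[0,0,28,0,0,0]]'
```

```text
time_s: 27.15
eef_pos: [0.52, 0.0696, 0.0801]
ee_rot: [3.019, -0.868, -0.001]
force: [0.3, 0.4, -2.0]
opening: 0.0478
time_s: 28.02
eef_pos: [0.5201, 0.0696, 0.0524]
ee_rot: [3.019, -0.868, -0.001]
force: [-0.8, 0.3, -2.5]
opening: 0.0477
```

```bash
python3 -m crank '[[0,0,1,0,0,0],[0,0,1.8,0,0,0],[0,0,1.8,0,0,0]]'; python3 -m crank '[[0,0,0.7,0,0,0],[0,0,0.7,0,0,0]]'; python3 -m crank '[[0,0,0.7,0,0,0],[0,0,0.7,0,0,0]]'
```

```text
time_s: 28.4
eef_pos: [0.5203, 0.0696, 0.0508]
ee_rot: [3.019, -0.868, 0.0]
force: [-0.7, -0.5, -2.1]
opening: 0.0477
time_s: 28.65
eef_pos: [0.5203, 0.0696, 0.0501]
ee_rot: [3.019, -0.868, -0.0]
force: [-0.3, 0.2, -1.2]
opening: 0.0478
time_s: 28.9
eef_pos: [0.5203, 0.0696, 0.05]
ee_rot: [-3.019, 0.868, -0.001]
force: [-2.2, 0.5, 5.7]
opening: 0.0477
```

The sleeve is home: TCP z is 0.050 m with seat contact. I'll release, lift straight up, and go back to the knob.

```bash
python3 -m crank '[[0,0,-0.5,0,0,0],[0,0,-0.5,0,0,0],[0,0,-0.5,0,0,0],[0,0,-0.5,0,0,0],[0,0,-15,0,0,0],[0,0,-60,0,0,0],[0,0,-120,0,0,0],[0,0,-180,0,0,0],[0,0,-225,0,0,0],[0,0,-230,0,0,0]]' 0.5; python3 - <<'E'
from h import *
from g import go
s=cam("side");crop(s,"s11",220,130,200,160,4)
go([.600,.291,.28],107.5)
E
```

```text
time_s: 30.15
eef_pos: [0.5215, 0.0697, 0.2841]
ee_rot: [-3.017, 0.867, -0.013]
force: [-0.4, -1.0, -0.5]
opening: 0.069
shift [ -50.5 -229.6    2.7] turn [   0.2   -0.3 -139.6] | yaw now -32.1 pos [0.5208 0.0697 0.2823] t 30.2
```

View pics/s11.png

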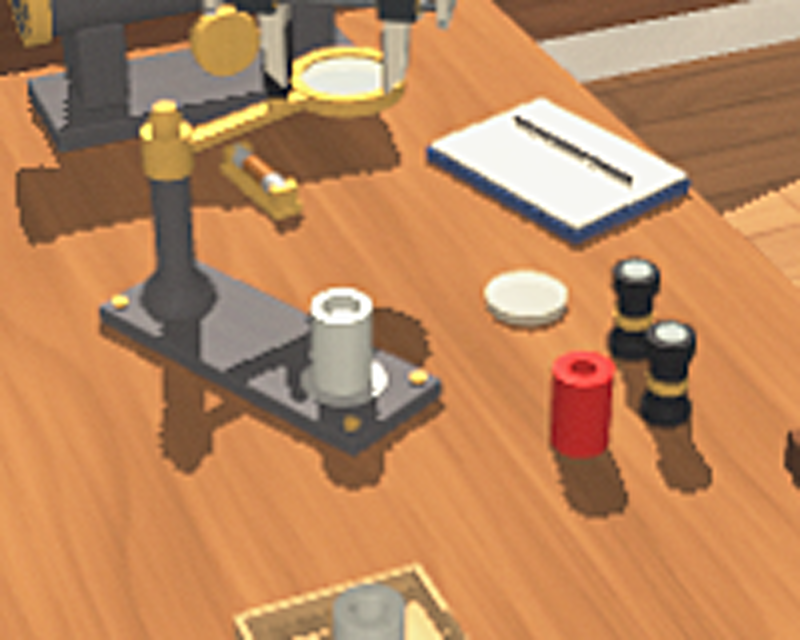

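The thin sleeve stands fully home on the seat. Now I'll return to the knob.

```bash
python3 -m crank '[[-2,-8,0,0,0,-6],[-6,-30,0,0,0,-16],[-12,-55,0,0,0,-26],[-18,-80,0,0,0,-36],[-23,-105,0,0,0,-46],[-28,-130,0,0,0,-57],[-34,-155,2,0,0,-68],[-40,-180,2,0,0,-79],[-45,-205,2,0,0,-90],[-49,-222,2.7,0,0,-101],[-50.5,-229.6,2.7,0,0,-112],[-50.5,-229.6,2.7,0,0,-122]]' ; python3 -m crank '[[0,0,0,0,0,-10],[0,0,0,0,0,-17],[0,0,0,0,0,-17]]'; python3 - <<'E'
from h import *
c=cam("wrist");crop(c,"w12",0,0,640,400,1.25)
E
```

```text
time_s: 31.7
eef_pos: [0.5988, 0.2914, 0.2744]
ee_rot: [-2.23, -2.211, 0.005]
force: [-0.1, 0.2, -0.3]
opening: 0.0688
time_s: 32.08
eef_pos: [0.5989, 0.2908, 0.2751]
ee_rot: [-1.889, -2.508, 0.004]
force: [-0.0, 0.1, 0.4]
opening: 0.0685
```

View pics/w12.png

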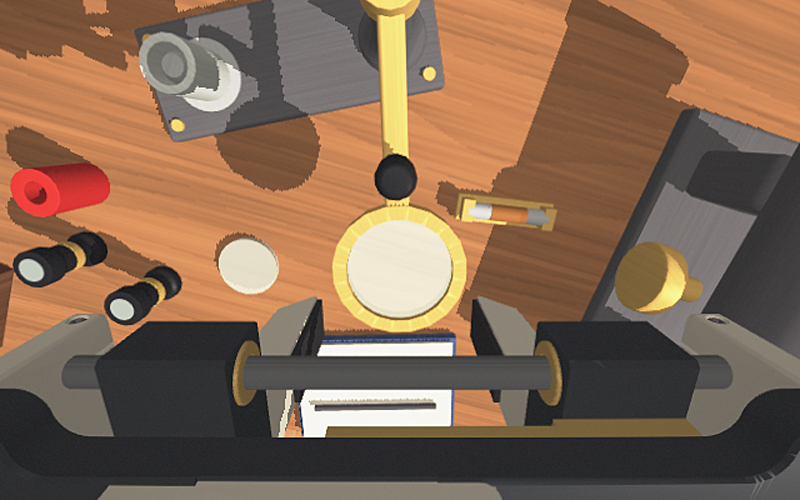

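The wrist view shows the knob top at (396,176), the lens at (400,268), and the sleeve on the pin with its top at (172,65).

```bash
python3 - <<'E'
from h import *
from g import go
c=cam("wrist")
q=lambda u,v:((u+.5)/1.25-.5,(v+.5)/1.25-.5)
k=onz(c,q(396,176),.225);l=onz(c,q(400,268),.168);s=onz(c,q(172,65),.09);h=np.array([.4325,.2365,0])
print(k,l,s)
for X in(k,l,s):print(np.linalg.norm((X-h)[:2]),np.degrees(np.arctan2(*(X-h)[1::-1])))
go([k[0],k[1],.187],107)
E
```

```text
[0.54062278 0.27391684 0.225     ] [0.61173778 0.29736914 0.168     ] [0.5185325  0.07343493 0.09      ]
0.11441396441092372 19.088628339174267
0.1892913979964054 18.75748306796992
0.1843686732554692 -62.18404315240607
shift [ -0.2 -60.7  88.7] turn [-0.1  0.  -1. ] | yaw now 106.0 pos [0.5991 0.2908 0.2756] t 32.17
```

```bash
python3 -m crank '[[0,-20,0,0,0,0],[0,-50,0,0,0,-1],[0,-60.5,0,0,0,-2.5],[0,-60.5,20,0,0,-2.5],[0,-60.5,50,0,0,-2.5],[0,-60.5,75,0,0,-2.5],[0,-60.5,86,0,0,-2.5],[0,-60.5,88.5,0,0,-2.5],[0,-60.5,88.5,0,0,-2.5]]' 0.2 15; python3 -m crank '[[0,0,0,0,0,0],[0,0,0,0,0,0],[0,0,0,0,0,0],[0,0,0,0,0,0],[0,0,0,0,0,0]]' -1 15;  python3 - <<'E'
from h import *
o=get_obs();M=R.from_rotvec(o["ee_rot"]).as_matrix();print(o["force"],o["eef_pos"],np.degrees(np.arctan2(M[1,0],M[0,0])))
d=(o["eef_pos"]-[.4325,.2365,0])[:2];print(np.linalg.norm(d),np.degrees(np.arctan2(d[1],d[0])))
c=cam("wrist");crop(c,"w13",0,0,640,400,1.25)
for b in (40.6,):
  th=np.radians(np.linspace(b/12,b,12))
  print(np.c_[-115*np.sin(th),115*(np.cos(th)-1),np.degrees(th)].round(1).tolist())
E
```

```text
time_s: 33.3
eef_pos: [0.5419, 0.2744, 0.189]
ee_rot: [1.833, 2.551, 0.002]
force: [-0.3, 0.8, 0.6]
opening: 0.0552
time_s: 33.92
eef_pos: [0.5415, 0.2741, 0.1884]
ee_rot: [1.833, 2.551, 0.0]
force: [0.0, -1.4, 1.0]
opening: 0.0244
[ 0.0161494  -1.40908424  0.96779454] [0.5414814  0.27406805 0.18841399] 108.61381991446777
0.11527490449028978 19.020090210843406
[[-6.8, -0.2, 3.4], [-13.6, -0.8, 6.8], [-20.3, -1.8, 10.2], [-26.9, -3.2, 13.5], [-33.5, -5.0, 16.9], [-39.9, -7.1, 20.3], [-46.2, -9.7, 23.7], [-52.3, -12.6, 27.1], [-58.3, -15.9, 30.4], [-64.0, -19.5, 33.8], [-69.6, -23.4, 37.2], [-74.8, -27.7, 40.6]]
```

View pics/w13.png

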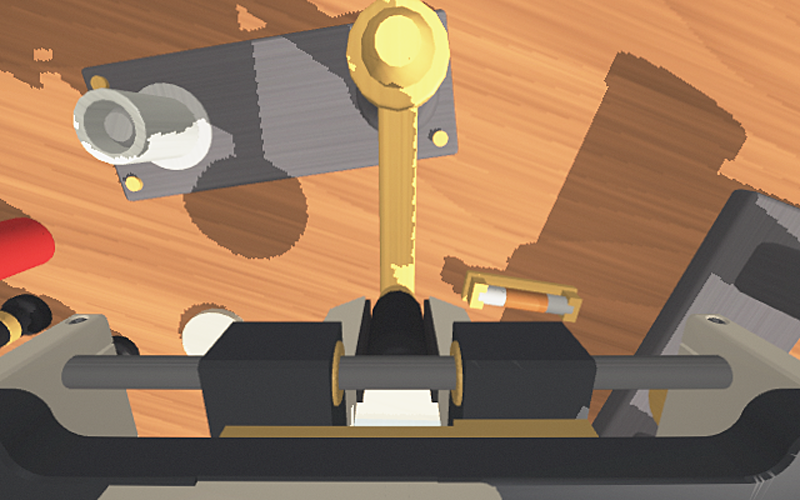

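The knob is held between the pads. I'll swing back about 81° in two halves.

```bash
python3 -m crank '[[-6.8,-0.2,0,0,0,3.4],[-13.6,-0.8,0,0,0,6.8],[-20.3,-1.8,0,0,0,10.2],[-26.9,-3.2,0,0,0,13.5],[-33.5,-5,0,0,0,16.9],[-39.9,-7.1,0,0,0,20.3],[-46.2,-9.7,0,0,0,23.7],[-52.3,-12.6,0,0,0,27.1],[-58.3,-15.9,0,0,0,30.4],[-64,-19.5,0,0,0,33.8],[-69.6,-23.4,0,0,0,37.2],[-74.8,-27.7,0,0,0,40.6]]'; python3 -m crank '[[-6.8,-0.2,0,0,0,3.4],[-13.6,-0.8,0,0,0,6.8],[-20.3,-1.8,0,0,0,10.2],[-26.9,-3.2,0,0,0,13.5],[-33.5,-5,0,0,0,16.9],[-39.9,-7.1,0,0,0,20.3],[-46.2,-9.7,0,0,0,23.7],[-52.3,-12.6,0,0,0,27.1],[-58.3,-15.9,0,0,0,30.4],[-64,-19.5,0,0,0,33.8],[-69.6,-23.4,0,0,0,37.2],[-74.8,-27.7,0,0,0,40.6]]'; python3 -m crank '[[0,0,0,0,0,0],[0,0,0,0,0,0]]'; python3 - <<'E'
from h import *
o=get_obs();M=R.from_rotvec(o["ee_rot"]).as_matrix();print(o["force"],o["eef_pos"],np.degrees(np.arctan2(M[1,0],M[0,0])))
d=(o["eef_pos"]-[.4325,.2365,0])[:2];print(np.linalg.norm(d),np.degrees(np.arctan2(d[1],d[0])))
s=cam("side");crop(s,"s14",220,120,200,160,4)
E
```

```text
time_s: 35.48
eef_pos: [0.5386, 0.1953, 0.1884]
ee_rot: [-2.605, -1.754, -0.001]
force: [-0.9, 3.4, 1.9]
opening: 0.0247
time_s: 36.98
eef_pos: [0.4847, 0.1376, 0.1884]
ee_rot: [-3.049, -0.74, -0.001]
force: [-0.9, 10.0, 1.8]
opening: 0.0243
time_s: 37.22
eef_pos: [0.4841, 0.1373, 0.1884]
ee_rot: [-3.049, -0.743, 0.002]
force: [-4.4, 7.1, 3.6]
opening: 0.0244
[-4.40856782  7.08873626  3.60983647] [0.48409131 0.13731902 0.1883737 ] 27.402440038055886
0.11179682549605904 -62.51774666336827
```

View pics/s14.png

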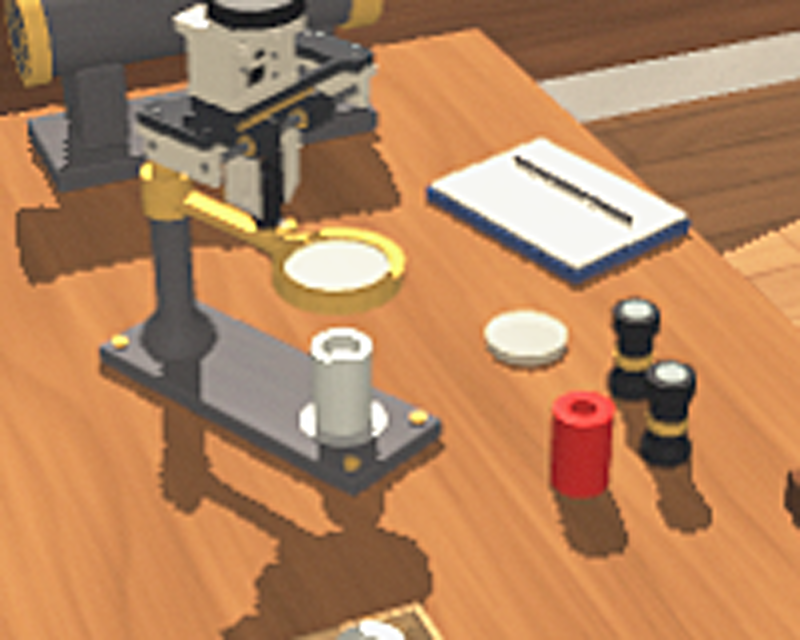

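The lens is above the sleeve in this view. I'll release, back off, and check centring from several views.

```bash
python3 -m crank '[[0,0,0,0,0,0],[0,0,0,0,0,0],[0,0,0,0,0,0],[0,0,-10,0,0,0],[0,0,-40,0,0,0],[0,15,-75,0,0,0],[0,45,-95,0,0,0],[0,60,-95,0,0,0],[0,60,-95,0,0,0]]' 0.2; python3 - <<'E'
from h import *
o=get_obs();print(o["eef_pos"])
c=cam("wrist");crop(c,"w15",0,0,640,400,1.25);t=cam("top");crop(t,"t15",200,150,160,120,5);s=cam("side");crop(s,"s15",260,150,120,100,6)
E
```

```text
time_s: 38.4
eef_pos: [0.5127, 0.0816, 0.2823]
ee_rot: [-3.052, -0.742, 0.002]
force: [-0.3, -0.0, -0.3]
opening: 0.0553
[0.51266822 0.08159065 0.28225481]
```

View pics/w15.png

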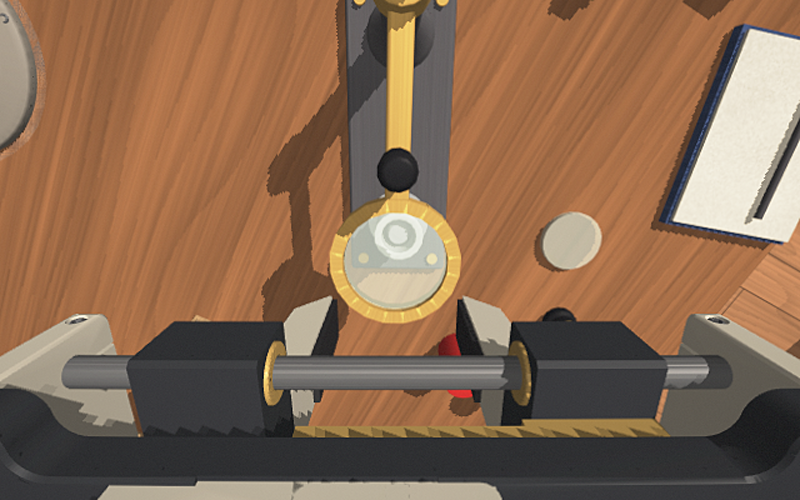

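View pics/s15.png

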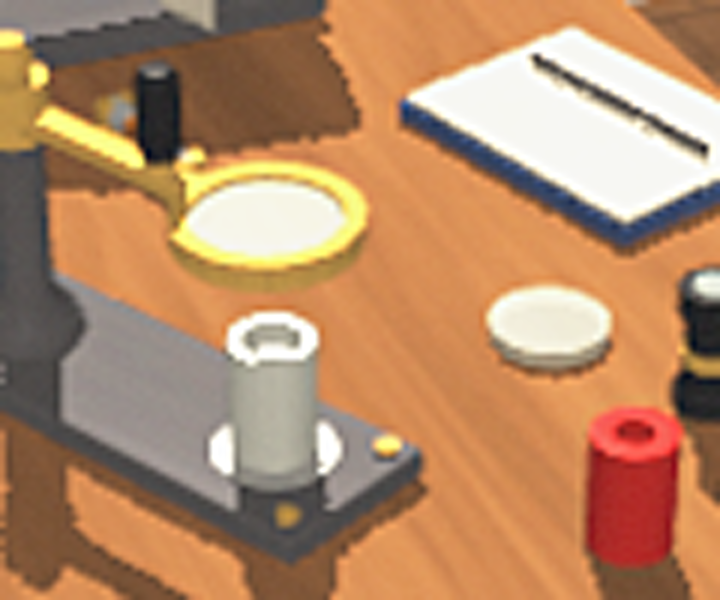

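View pics/t15.png

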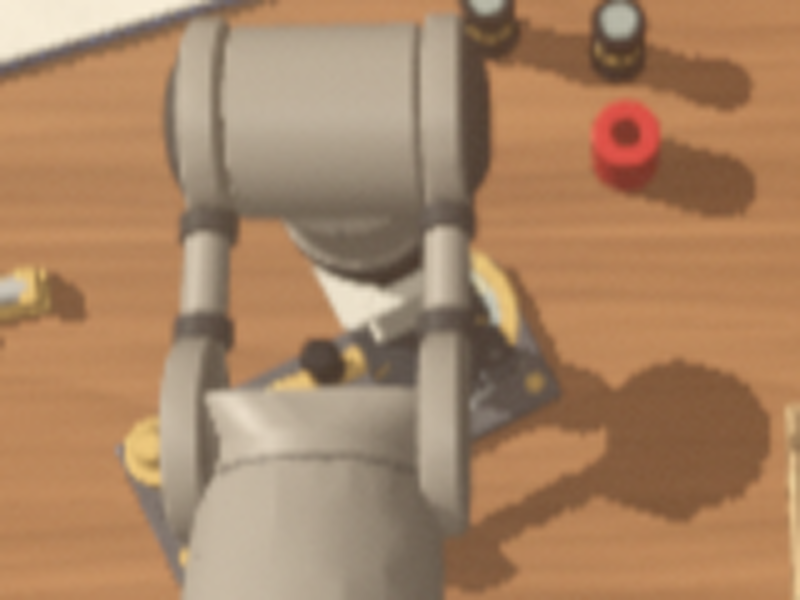

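The wrist view shows the rim centre at about (395,260) and the sleeve bore at about (399,236). I'll compute the offset in metres.

```bash
python3 - <<'E'
from h import *
c=cam("wrist");t=cam("top");s=cam("side")
q=lambda u,v:((u+.5)/1.25-.5,(v+.5)/1.25-.5)
# lens rim: yellow mask circle fit on outer contour
hsv=cv2.cvtColor(c["pixels"],cv2.COLOR_RGB2HSV)
m=cv2.inRange(hsv,(18,110,120),(32,255,255)); 
ys,xs=np.nonzero(m); 
sel=(np.hypot(xs-316,ys-208)<58)&(np.hypot(xs-316,ys-208)>35)&(ys>175); (u,v),r=cv2.minEnclosingCircle(np.c_[xs,ys][sel].astype(np.float32));print("rim",u,v,r)
l=onz(c,(u,v),.166);sl=onz(c,q(399,236),.09);k=onz(c,q(397.5,169),.225);h=onz(c,q(399,2),.202)
M=R.from_rotvec(get_obs()["ee_rot"]).as_matrix()
print("lens",l,"sleeve",sl,"knob",k); print("diff tool",M.T@(l-sl)*1000)
S=lambda u,v:((u+.5)/6-.5+260,(v+.5)/6-.5+150)
print("side sleeve",onz(s,S(273,338),.09),"side lens top rim",onz(s,S(268,218),.168))
for hh in ([.4325,.2365],[.434,.239]):
  for X in (l,sl,k): d=X[:2]-hh;print(np.linalg.norm(d).round(4),np.degrees(np.arctan2(d[1],d[0])).round(2))
E
```

```text
rim 315.73980712890625 210.76498413085938 52.477073669433594
lens [0.51611993 0.06843504 0.166     ] sleeve [0.5186985  0.07129921 0.09      ] knob [0.48216389 0.13808123 0.225     ]
diff tool [ -3.67810148   1.31399666 -75.99735154]
side sleeve [0.51992307 0.0710006  0.09      ] side lens top rim [0.5161823  0.06399754 0.168     ]
0.1877 -63.55
0.1863 -62.45
0.1102 -63.22
0.1893 -64.29
0.1879 -63.2
0.1118 -64.49
```

The lens is about 3 to 3.5 mm clockwise of the sleeve axis. There is time to trim it, so I'll regrip and move the knob about +2 mm tangentially.

```bash
python3 -m crank '[[0,-20,0,0,0,0],[0,-48,0,0,0,0],[0,-59,0,0,0,0],[0,-59,20,0,0,0],[0,-59,55,0,0,0],[0,-59,82,0,0,0],[0,-59,92,0,0,0],[0,-59,94,0,0,0],[0,-59,94,0,0,0]]' 0.2 15; python3 -m crank '[[0,0,0,0,0,0],[0,0,0,0,0,0],[0,0,0,0,0,0],[0,0,0,0,0,0],[0,0,0,0,0,0]]' -1 15;python3 -m crank '[[1,0,0,0,0,-0.5],[2,0,0,0,0,-1],[2.2,0,0,0,0,-1],[2.2,0,0,0,0,-1]]'; python3 -m crank '[[0,0,0,0,0,0],[0,0,0,0,0,0],[0,0,0,0,0,0],[0,0,-10,0,0,0],[0,0,-40,0,0,0],[0,15,-75,0,0,0],[0,45,-95,0,0,0],[0,60,-95,0,0,0],[0,60,-95,0,0,0],[0,60,-95,0,0,0]]' 0.2; python3 - <<'E'
from h import *
c=cam("wrist");crop(c,"w16",200,80,240,180,3.33)
s=cam("side");crop(s,"s16",260,150,120,100,6)
hsv=cv2.cvtColor(c["pixels"],cv2.COLOR_RGB2HSV)
m=cv2.inRange(hsv,(18,110,120),(32,255,255)); ys,xs=np.nonzero(m)
sel=(np.hypot(xs-316,ys-208)<60)&(np.hypot(xs-316,ys-208)>35)&(ys>175); print("rim",cv2.minEnclosingCircle(np.c_[xs,ys][sel].astype(np.float32)),c["cx"])
E
```

```text
time_s: 39.83
eef_pos: [0.4863, 0.1347, 0.1901]
ee_rot: [3.052, 0.744, 0.003]
force: [0.1, -0.0, 0.5]
opening: 0.0552
time_s: 40.45
eef_pos: [0.4858, 0.1345, 0.1894]
ee_rot: [3.052, 0.744, 0.0]
force: [-0.3, -0.1, 2.0]
opening: 0.0245
time_s: 40.95
eef_pos: [0.4877, 0.1355, 0.1893]
ee_rot: [3.045, 0.771, 0.0]
force: [-1.7, -2.0, 4.4]
opening: 0.024
time_s: 42.2
eef_pos: [0.5154, 0.0834, 0.2831]
ee_rot: [-3.045, -0.771, 0.004]
force: [0.8, -0.2, 0.2]
opening: 0.0551
rim ((316.09893798828125, 209.14437866210938), 52.26360321044922) 317.3065727232232
```

View pics/w16.png

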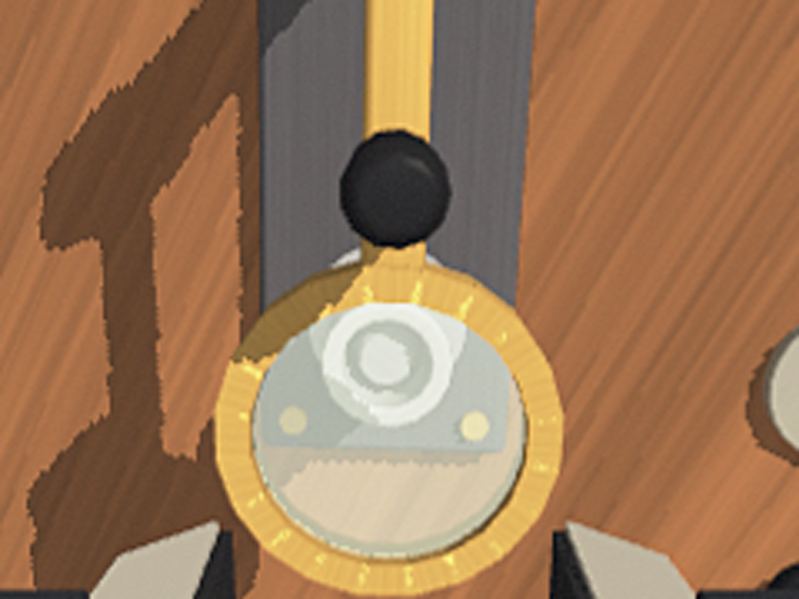

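View pics/s16.png

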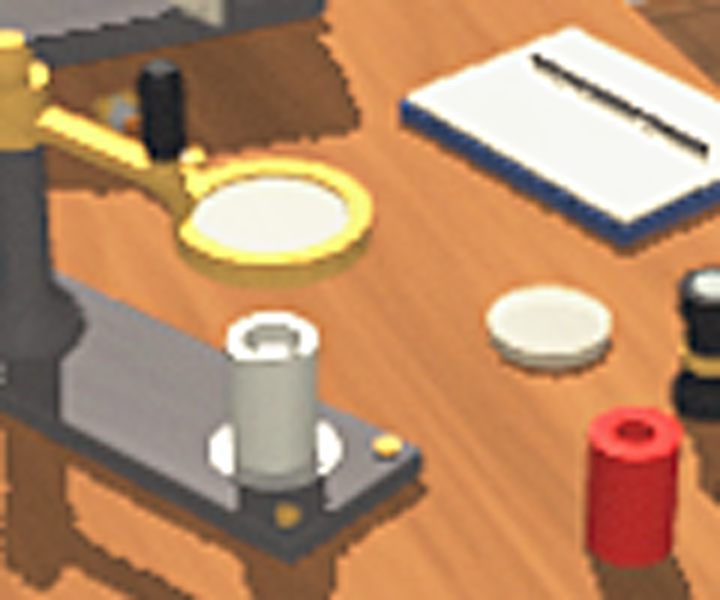

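In the wrist view the rim centre (u=316.1) and sleeve centre (u≈316.2) now coincide. I'll retreat so the fixed cameras get a clear last check.

```bash
python3 -m crank '[[-5,20,0,0,0,0],[-20,60,0,0,0,0],[-35,110,0,0,0,0],[-50,160,0,0,0,0],[-70,210,0,0,0,0],[-90,260,0,0,0,0],[-110,310,0,0,0,0],[-130,350,0,0,0,0],[-140,370,0,0,0,0],[-140,370,0,0,0,0]]'; python3 - <<'E'
from h import *
t=cam("top");crop(t,"t17",200,130,240,160,3.33);s=cam("side");crop(s,"s17",230,140,200,160,4)
E
```

```text
time_s: 43.55
eef_pos: [0.5689, -0.3099, 0.2831]
ee_rot: [-3.045, -0.768, 0.002]
force: [0.0, 0.7, 0.3]
opening: 0.055
```

View pics/t17.png

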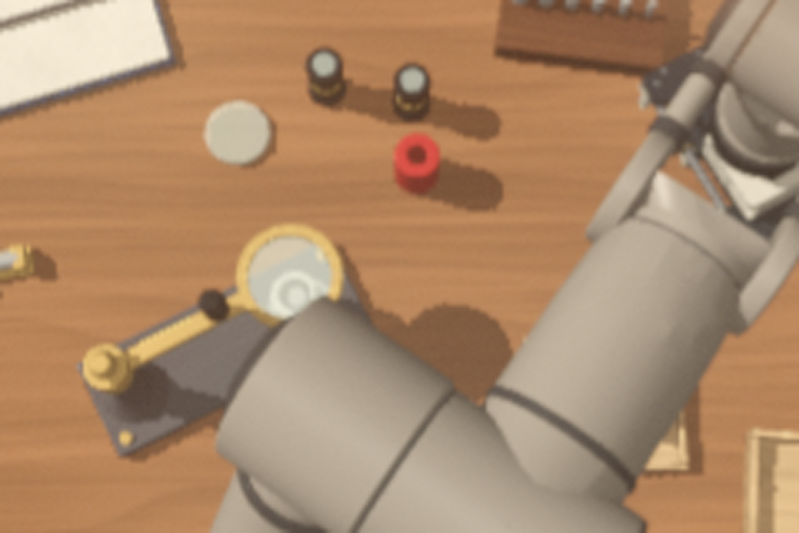

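View pics/s17.png

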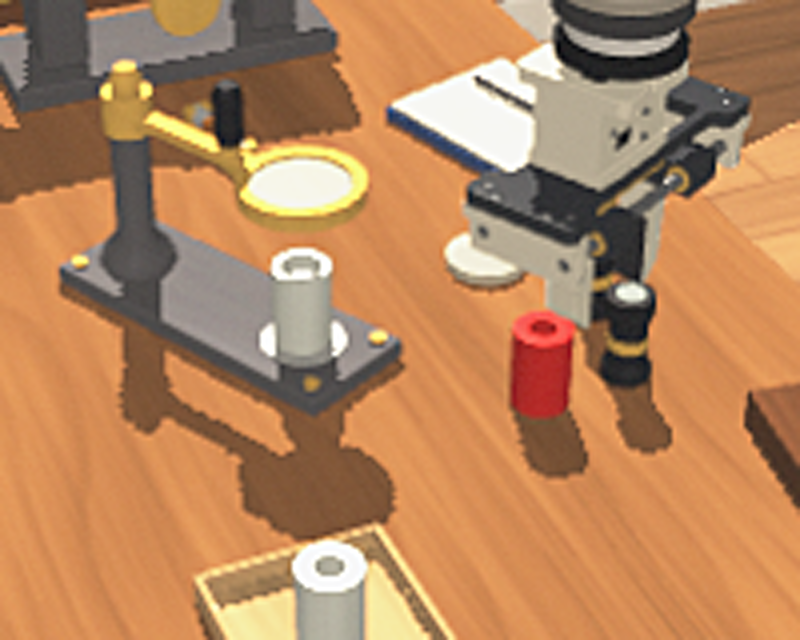

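```bash
python3 - <<'E'
from h import *
t=cam("top");s=cam("side")
T=lambda u,v:((u+.5)*240/799-.5+200,(v+.5)*160/533-.5+130)
S=lambda u,v:((u+.5)/4-.5+230,(v+.5)/4-.5+140)
a=onz(t,T(291,278),.168);b=onz(t,T(295,292),.09);e=onz(t,T(104,363),.202)
print("top lens",a,"sleeve",b,"hinge",e)
print("side lens",onz(s,S(304,181),.168),"sleeve",onz(s,S(302,265),.09))
E
```

```text
top lens [0.51800211 0.06810936 0.168     ] sleeve [0.52058799 0.06988642 0.09      ] hinge [0.43339836 0.23564561 0.202     ]
side lens [0.52225781 0.0680799  0.168     ] sleeve [0.52012955 0.07117095 0.09      ]
```

```bash
python3 -c "
from bench import ticket,get_obs
print(get_obs()['time_s'],ticket.close_job())"
```

```text
the job is handed in; nothing more can be done
43.75 None
```

I did every step in the order asked and handed the job in at 43.75 s of the 72 s allowed.

- **Magnifier out:** I swung the arm about 90° away from the robot by its knob, which left the pin clear.
- **Thick sleeve:** I lowered it onto the pin, and it stopped on the tip with about 7 N of support and its underside at about 77 mm. It now stands upright near the middle of the small tray.
- **Thin sleeve:** It slid over the pin with almost no side force and reached the seat. I released it there, and pictures taken afterwards show it still fully home.
- **Magnifier back:** After the first swing back the lens was about 3.5 mm off centre, so I gripped the knob again and trimmed it.

**Last checks:**
- **Lens centring:** The wrist view puts the lens within about 1 mm of the sleeve's axis, measured across the arm. The top and side views each show about 3 to 4 mm of offset, but in roughly opposite directions; the calibration is good to about 2 mm.
- **Knob height:** An early two-view measurement gave 214 mm for the knob's top, against the text's 225 mm. I used the text's height, and the grasp held.
- **Bystanders:** The robot did not touch them. They look unmoved in the last pictures, except that one eyepiece is hidden in the last side view but visible in the top view.
- **Robot:** It was clear of everything when I handed in.

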